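# Set up a cup for banding

## Task

Three of the four espresso cups standing together already have their blue rim line. Slide the plain white one along the bench, clear of its neighbours by a good finger's width before you lift it and without shifting the others, then stand it upright in the middle of the banding wheel and let go. After that, swing the wooden hand rest round by its free end until it is fully home against its stop beside the cup, leaving the cup centred and everything else where it was.

Things in the scene. Friction and masses are not known exactly. Their poses are not given: they have to be found in the camera images.
- plain_cup: the plain white espresso cup without any blue line, no handle, open at the top: 60 mm high, 62 mm outside diameter at the rim, 53 mm at the foot, wall 4 mm and floor 5 mm thick (45 mm free width inside near the floor), about 120 g. Origin: centre of its underside, z up when upright. It starts on the bare bench (top at z = 0) touching two or three of the lined cups
- lined_cup_a: one of three identical cups of the same size and shape as the plain one, with a dark blue edge on the rim and dark blue lines below it and at the foot; loose, to be left where it is. Origin: centre of its underside
- lined_cup_b: another lined cup, as lined_cup_a
- lined_cup_c: another lined cup, as lined_cup_a
- wheel_top (a point): centre of the upper face of the banding wheel, a round aluminium turntable of 136 mm diameter with engraved circles, its face 60 mm above the bench; it turns freely about the vertical. Axes are the stand's: +x points away from the robot (turned by up to 0.2 rad), +y to the left, the side from which the hand rest swings in
- rest_bar (a joint): angle of the hand rest in rad about its vertical pivot: 0 is swung fully out to the left, 0.95 is fully home against its stop pin; it grows anticlockwise seen from above, needs about 0.5 N at the free end and stays where it is left
- rest_end (a point): point on the centre line of the hand rest 235 mm from its pivot, at its free end (the bar ends where this point lies), 111 mm above the bench. The hand rest is a light wooden bar 24 mm wide, 14 mm thick (104 to 118 mm above the bench), cork strip on top. When home it points from the pivot along the stand's -x, and its near side passes 46 mm left of the wheel's centre
- rest_pivot (a point): the hand rest's vertical pivot axis, on top of the steel post, at mid thickness of the bar
- colour_dish: small cream paint dish with ochre colour, 49 mm diameter, 20 mm high, loose bystander. Origin: centre of its underside
- oil_bottle: brown glass bottle with black cap, 40 mm diameter, 74 mm high, loose bystander. Origin: centre of its underside
- stand: the fixed stand of the wheel: a wooden baseboard 215 x 142 mm, 18 mm high, with the wheel on it and a steel post (24 mm diameter, 104 mm high) that carries the hand rest at 105 mm along its +x and 58 mm along its +y from the wheel's axis. Origin: on the wheel's axis at bench height
- desk_lamp: the fixed desk lamp: its broad white shade hangs over the right of the bench with its underside about 0.46 m above the bench top and its nearest corner at about x = 0.45, y = -0.35; wrists working right of y = -0.30 come close to it. Origin: middle of its foot
Not all that is in view belongs to the job. Leave any red or turquoise look-alike of the plain_cup alone. Leave any red look-alike of the lined_cup_c alone.

How it is judged:
By the outcome, as a careful person would: the job done as asked, in the order asked, and still so for the second after the job is handed in, with the robot touching nothing.
It also fails if it takes over 58 s, if anything falls off the work surface, if the arm or the gripper's body presses on something with over 40 N, if the wrist force passes 120 N, or if a joint passes its speed limit or range.

## Robot

A 7-joint arm with a two-finger parallel gripper is mounted at the origin on a cart in front of the work surface, level with it; the furniture and walls round the work are solid. World frame = base frame: x ahead of the robot, y to its left, z up, the work surface at z = 0. Lengths are in mm, angles in rad, forces in N, time in s.
With the tool pointing down it reaches from about 400 to 875 mm from the base axis. Payload 4.4 kg.
Tool frame: the origin (TCP) lies midway between the tips of the shut fingers; the grasp point (between the pads) lies 19 mm behind it (ctrl.grip_point_offset is the distance from the TCP to the grasp point, in mm); z points along the fingers, y is the direction in which the jaws open and shut (so a half turn about z gives the same grasp; the last joint's range is limited). The gripper opens to 85 mm and grips with 20 to 120 N. Pads are 22 mm wide; open, the fingers measure 114 mm over their backs; the gripper's body (76 mm by 85 mm) begins 54 mm behind the grasp point. The pads swing forward as they close: fully open they stand 13 mm farther back than shut.
Start: joints at [-1.254, 0.628, 0.038, 1.517, -0.027, 0.996, -0.02], TCP at [242.764, 602.979, 192.213] pointing down, gripper open.
Joint ranges: [-3.06, 3.06], [-0.37, 2.12], [-1.25, 1.32], [0.18, 2.47], [-1.1, 4.24], [0.23, 1.98], [-2.94, 2.94]. Speed limits (rad/s): [2.57, 2.57, 3.14, 3.14, 3.14, 3.14, 3.14].

## Interface

Orientations are given as [roll, pitch, yaw] about the fixed x, y, z axes, in that order (R = Rz(yaw) Ry(pitch) Rx(roll)).
In Python, from cell import ctrl, imaging, models gives the robot as it stands. The module is installed in compiled form; this text tells all that it offers.
- The arm moves only by the tool drive_tool, never from a script. Its argument "deltas" is text: rows parted by semicolons, each of 5 numbers parted by spaces: the shift along the tool's x, y, z in m, then the turn about the tool's z in degrees, then the finger opening in m, from 0 to 0.0854. A call has 1 to 12 rows; each row is the pose to reach, as a shift and turn from the pose commanded when the call began, along the tool's axes at that moment; what a row does not reach only later rows make up. A row lasts 1/8 s, in which the tool goes at most 62.5 mm and 10.7 degrees, less where a joint would pass 70% of its speed; a pose out of reach is approached as far as the arm can. A call with a gripper value outside its range is refused whole. The fingers move at their own pace and stop on an object; the grip force is fixed at half the most. Time passes only in rows, so rows that repeat a pose let the fingers close. It gives the time, the measured TCP pose, the force and the opening at its end, in the units of the state.
- ctrl.read_state(): the state, without advancing time (a new reading comes with each control period).
- imaging.get_image(name): name is "scene" or "top"; returns a dict with "color" (480x640x3 uint8, red, green, blue), "range_z" (480x640 float32, mm along the optical axis (not along the pixel's ray), 0 where there is no reading), "vfov" (degrees; the focal length in pixels is half the picture's height over the tangent of half this angle, whatever the lens; pixels are square), "cx", "cy" (the principal point, pixels), "extrinsics" (4x4, takes a point from camera to world coordinates). Camera axes: x right, y down, z forward; pixel columns grow to the right and rows downward; lengths in mm; the calibration is good to about 2 mm. A picture is of the moment at which its call begins.
- ctrl.finish_job(): hands the job in, once; it reports no verdict.
Trained networks look in a picture, given as the dict that the camera call returned (one of the last four; its "shot" number tells which), for a name from the list of things; names that differ only in an ending like _2 or _b are one class to them, and where a whole thing is asked for, a point or a joint stands for the part that bears it (a point fixed in the world has none). Each returns a list of dicts, best first, with "score" (0 to 1); they miss things now and then, are a little off and sometimes report something else, mostly with a low value. They report only what shows in the picture. A call takes as long as a camera call. They do not tell look-alikes from the thing itself.
- models.spot_in(picture, thing): "point" ([column, row] in pixels, amid what is visible of it).
- models.landmark_of(picture, thing): "point" ([column, row] in pixels: a listed point, or the origin of a listed thing).
The state is a dict: "clock": time; "qpos": joint angles; "qd": joint speeds; "tau": joint torques, N m; "eef_pos": TCP position; "tool_rot": TCP orientation; "force": force on the tool from outside, world axes, zero at the start; "torque": the same for the moment, N m; "width": finger opening in mm.
Only numpy, scipy, OpenCV 4.12 (cv2) and the standard library are available. Lean on these libraries where they do the work, as an engineer would, in place of code of your own. Each camera call takes 0.05 s, during which the arm holds its last target.

## Working session

There is one attempt and no reset: what is moved stays moved. The work goes in short steps, Python scripts to look and compute and a tool call to move; the robot and the scene stay as the last step left them, time stands still between calls to the robot, and variables do not carry over. Pictures are saved under pics/ and viewed, and the job is handed in when it is done.

Besides the shell and the picture viewer there is one more tool, called after ">>>" by a JSON object that holds its "method" and its "body", one argument or row to a line. drive_tool: Moves the arm, as the interface text tells. Its arguments: {"type":"object","properties":{"deltas":{"type":"string"}},"required":["deltas"]}

```bash
mkdir -p pics; cat > h.py <<'E'
import numpy as np, cv2
from cell import ctrl, imaging, models
def K(p):
    f=240/np.tan(np.radians(p['vfov'])/2); return f,p['cx'],p['cy']
def cloud(p):
    f,cx,cy=K(p); z=p['range_z'].astype(float)
    v,u=np.mgrid[0:480,0:640]
    P=np.stack([(u-cx)/f*z,(v-cy)/f*z,z,np.ones_like(z)],-1)
    W=P@np.array(p['extrinsics']).T
    W=W[...,:3]; W[z==0]=np.nan
    return W
def ray(p,uv,h):
    f,cx,cy=K(p);E=np.array(p['extrinsics']);d=E[:3,:3]@np.array([(uv[0]-cx)/f,(uv[1]-cy)/f,1]);o=E[:3,3]
    return o+d*(h-o[2])/d[2]
def save(p,n): cv2.imwrite('pics/'+n,cv2.cvtColor(p['color'],cv2.COLOR_RGB2BGR))
E
python3 - <<'E'
from h import *
np.set_printoptions(precision=1,suppress=True)
print(ctrl.read_state())
for n in('scene','top'):
    p=imaging.get_image(n); save(p,n+'0.png'); W=cloud(p)
    print(n,p['vfov'],p['extrinsics'],p.keys())
    np.savez(n+'0.npz',W=W,c=p['color'])
    for t in ['plain_cup','lined_cup_a','wheel_top','rest_end','rest_pivot','colour_dish','oil_bottle','stand']:
        for r in models.landmark_of(p,t)[:5]:
            h={'wheel_top':60,'rest_end':111,'rest_pivot':111}.get(t,0)
            print(t,round(r['score'],2),np.array(r['point']),ray(p,r['point'],h))
E
```

```text
{'clock': 0.0, 'qpos': array([-1.3,  0.6,  0. ,  1.5, -0. ,  1. , -0. ]), 'qd': array([ 0.,  0.,  0., -0.,  0.,  0., -0.]), 'tau': array([ -0. , -56.3,   1.2, -19.3,   0. ,   0. ,   0. ]), 'eef_pos': array([242.5, 602.3, 191.3]), 'tool_rot': array([-3.1,  0. ,  2.8]), 'force': array([-0.3, -0.7,  0.1]), 'torque': array([ 0.,  0., -0.]), 'width': 85.28450433310692}
scene 50.08811264375552 [[  -0.9    0.4   -0.3  966. ]
 [   0.5    0.7   -0.5  669.9]
 [  -0.    -0.6   -0.8 1153.8]
 [   0.     0.     0.     1. ]] dict_keys(['color', 'range_z', 'vfov', 'cx', 'cy', 'extrinsics', 'shot'])
plain_cup 0.96 [373.3 210.4] [ 357.2 -106.     0. ]
plain_cup 0.83 [291.6 213.2] [ 570.2 -215.8    0. ]
plain_cup 0.75 [355.4 241.3] [462.4 -35.9   0. ]
lined_cup_a 0.74 [302.5 202.8] [ 523.4 -235.4    0. ]
lined_cup_a 0.72 [281.4 205.5] [ 582.7 -257.2    0. ]
lined_cup_a 0.72 [247.7 338.2] [849.5  86.    0. ]
lined_cup_a 0.61 [311.6 218.4] [ 528.8 -169.4    0. ]
wheel_top 0.98 [312.6 262.6] [620.5   4.4  60. ]
wheel_top 0.21 [282.7 203.1] [ 595.4 -215.1   60. ]
rest_end 0.66 [362.7 329.1] [626.4 249.2 11
[... 389 characters left out ...]
v', 'cx', 'cy', 'extrinsics', 'shot'])
plain_cup 0.91 [314.3 292.3] [457.5 -39.7   0. ]
plain_cup 0.64 [375.8 249.6] [ 572.6 -213.2    0. ]
plain_cup 0.62 [338.4 328.5] [ 358.6 -103.3    0. ]
lined_cup_a 0.97 [265.6 155.7] [851.5  93.3   0. ]
lined_cup_a 0.84 [384.3 268.4] [ 519.7 -234.7    0. ]
lined_cup_a 0.83 [363.8 270.2] [ 515.8 -177.8    0. ]
lined_cup_a 0.8 [391.6 247.6] [ 577.3 -257.4    0. ]
wheel_top 0.8 [299.3 233.5] [612.2  -2.9  60. ]
rest_end 0.78 [196.8 223.8] [634.  257.7 111. ]
rest_pivot 0.81 [282.6 186.9] [726.9  36.9 111. ]
colour_dish 0.78 [341.6 207.5] [ 694.4 -121.3    0. ]
oil_bottle 0.7 [369.1 195.2] [ 728.5 -200.3    0. ]
stand 0.87 [303.7 237.8] [609.8 -12.8   0. ]
```

```bash
python3 - <<'E'
import cv2
a=cv2.imread('pics/top0.png');b=cv2.imread('pics/scene0.png')
c=cv2.resize(a[210:310,310:430],None,fx=6,fy=6,interpolation=cv2.INTER_CUBIC); cv2.imwrite('pics/c_top.png',c)
c=cv2.resize(b[170:270,240:400],None,fx=5,fy=5,interpolation=cv2.INTER_CUBIC); cv2.imwrite('pics/c_sc.png',c)
E
```

```text
(no output)
```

View pics/top0.png

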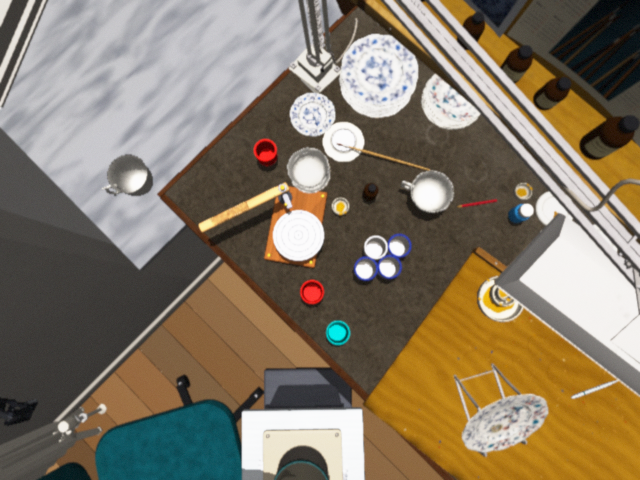

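View pics/scene0.png

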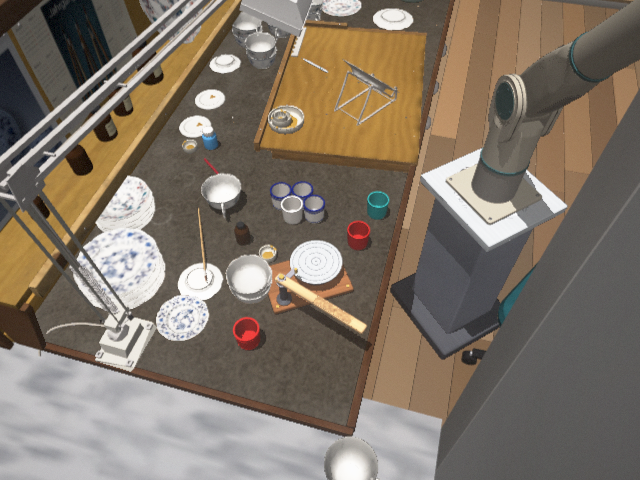

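View pics/c_top.png

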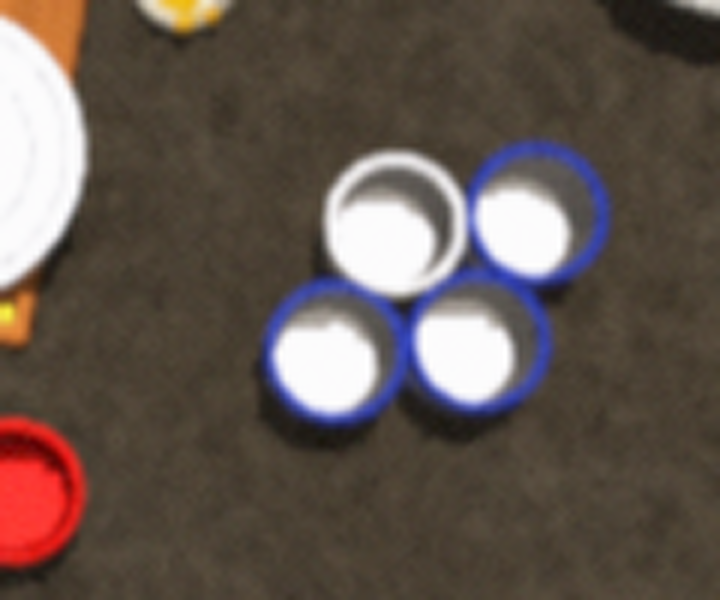

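View pics/c_sc.png

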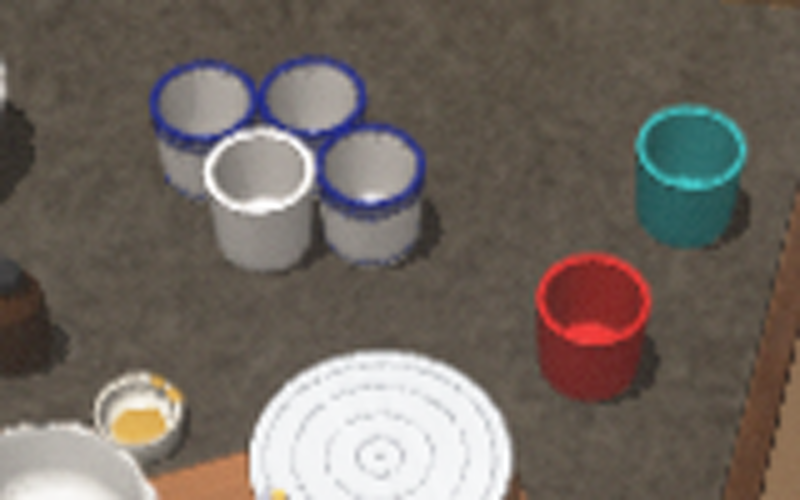

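The plain white cup is at top (376,248). It could be taken for the lined cups at top (366,269), (389,268) and (399,246), the red cups at (312,292) and (265,152), or the turquoise cup at (338,333). The crop shows an all-white rim with no blue, touching lined cups below-left, below-right and right, with free space up and left. Next I measure the rims.

```bash
cat > m.py <<'E'
from h import *
from scipy.optimize import least_squares
np.set_printoptions(precision=1,suppress=True)
def fit(P,r):
    return least_squares(lambda c:np.hypot(P[:,0]-c[0],P[:,1]-c[1])-r,np.median(P,0)[:2],loss='soft_l1').x
if __name__=='__main__':
  for n in('top','scene'):
    d=np.load(n+'0.npz');W=d['W'];c=d['c'].astype(int)
    z=W[...,2]
    print(n,'bench z',np.nanmedian(z[300:330,370:400]) if n=='top' else np.nanmedian(z[230:250,200:220]))
    # rim pixels by color -> ray at z=60
    p=dict(imaging.get_image(n)); 
    reg=(W[...,0]>450)&(W[...,0]<650)&(W[...,1]>-320)&(W[...,1]<-130)
    top=reg&(z>54)&(z<70)
    print('rim z',np.nanmedian(z[top]),top.sum())
    blue=(c[...,2]>c[...,0]+35)&reg&(z>40)
    white=(c.min(-1)>150)&(c.max(-1)-c.min(-1)<30)&top
    print(blue.sum(),white.sum())
    P=W[top][:,:2]
    # joint fit of 4 circles with assignment
    C=np.array([[570,-214],[516,-180],[515,-240],[575,-270.]])
    for it in range(30):
        D=np.hypot(P[:,None,0]-C[None,:,0],P[:,None,1]-C[None,:,1])
        k=np.abs(D-29).argmin(1)
        for j in range(4):
            Q=P[(k==j)&(np.abs(D[:,j]-29)<12)]
            if len(Q)>5:C[j]=least_squares(lambda c:np.hypot(Q[:,0]-c[0],Q[:,1]-c[1])-29,C[j],loss='soft_l1').x
    print(C,[np.hypot(*(C[0]-C[j])) for j in(1,2,3)])
    for cc in C:
        Z=np.array([[*cc,60,1]])@np.linalg.inv(p['extrinsics']).T; f,cx,cy=K(p); print('px',Z[0,0]/Z[0,2]*f+cx,Z[0,1]/Z[0,2]*f+cy)
    # wheel
    w=(np.abs(z-60)<5)&(np.hypot(W[...,0]-615,W[...,1])<85)
    Q=W[w]; print('wheel',Q.mean(0),len(Q)); 
    cx,r=cv2.minEnclosingCircle(Q[:,:2].astype(np.float32)); print(cx,r)
    b=(z>108)&(z<126)&(W[...,0]>560)&(W[...,0]<780)&(W[...,1]>-10)&(W[...,1]<300)&(c[...,0]>c[...,2]+25)
    Q=W[b]; 
    if len(Q): print('bar',len(Q),np.median(Q[:,2]),cv2.minAreaRect(Q[:,:2].astype(np.float32)),Q[Q[:,1].argmax()],Q[Q[:,1].argmin()])
    for nm,x,y,zz,r in(('dish',694,-117,10,40),('bottle',728,-205,10,40)):
        m=(z>zz)&(np.hypot(W[...,0]-x,W[...,1]-y)<r); Q=W[m]; print(nm,len(Q),Q.mean(0),Q.min(0),Q.max(0))
E
python3 m.py
```

```text
top bench z 0.9894726929599074
rim z 60.76762233345676 521
421 122
[[ 572.4 -204. ]
 [ 516.9 -176. ]
 [ 520.1 -238.2]
 [ 575.9 -266.6]] [np.float64(62.10860219541324), np.float64(62.43909126753997), np.float64(62.69964501309639)]
px 375.2955482509219 246.82328190867494
px 365.4817774072536 267.8726054185805
px 389.06468714640994 266.2025027250374
px 398.8461563607027 245.05056602798993
wheel [608.9   0.9  60.8] 1915
(609.6489868164062, 0.8256102800369263) 67.89684295654297
bar 910 118.71587353963639 ((663.8717651367188, 131.82298278808594), (57.353389739990234, 248.9307098388672), 23.331676483154297) [630.5 251.7 112.2] [721.8  22.5 118. ]
dish 106 [ 696.4 -116.9   17.4] [ 670.6 -138.4   10. ] [719.5 -93.3  25.9]
bottle 216 [ 726.2 -196.5   53.5] [ 711.  -219.8   10. ] [ 749.  -179.3   79.5]
scene bench z -1.2088899473440051
rim z 58.11063383104988 433
246 99
[[ 575.6 -200.3]
 [ 519.9 -172.4]
 [ 523.7 -234.7]
 [ 579.1 -262.7]] [np.float64(62.30287832520759), np.float64(62.20615658395964), np.float64(62.41175376114682)]
px 291.3534959745917 203.8950627177166
px 313.45730372336453 202.95203711564318
px 301.80675174434884 189.27724924258203
px 280.27114385266395 190.13710848052602
wheel [611.3   5.8  58.9] 1638
(611.2169799804688, 3.5518226623535156) 69.16229248046875
bar 1044 116.58083772500709 ((664.3358154296875, 134.01199340820312), (59.31723403930664, 249.50711059570312), 24.643400192260742) [635.9 256.8 114.3] [726.5  25.6 114.9]
dish 98 [ 696.4 -114.3   15.9] [ 673.8 -136.9   10.2] [722.2 -88.   24.2]
bottle 270 [ 737.2 -186.8   45.5] [ 714.8 -211.9   10.1] [ 754.7 -174.3   78.1]
```

```bash
cat > go.py <<'E'
import sys
from h import *
from scipy.spatial.transform import Rotation as R
s=ctrl.read_state(); Rm=R.from_euler('xyz',s['tool_rot']).as_matrix()
print('t',s['clock'],'pos',np.round(s['eef_pos'],1),'rpy',np.round(s['tool_rot'],4),'F',np.round(s['force'],1),'w',round(s['width'],1))
for a in sys.argv[1:]:
    x,y,z=map(float,a.split(',')[:3]); print(a,np.round(Rm.T@(np.array([x,y,z])-s['eef_pos'])/1000,4))
E
python3 go.py 574,-202,130 574,-202,190 520,0,192
```

```text
t 1.0 pos [242.8 603.  192.2] rpy [ 3.1415 -0.      2.7588] F [0.3 0.5 0.4] w 85.1
574,-202,130 [-0.6079 -0.623   0.0622]
574,-202,190 [-0.6079 -0.623   0.0022]
520,0,192 [-4.824e-01 -4.558e-01  2.000e-04]
```

>>> {"method": "drive_tool", "body": {
  "deltas": "-0.04 -0.042 0 10 0; -0.08 -0.083 0 20 0; -0.12 -0.125 0 30 0; -0.16 -0.166 0 41 0; -0.2 -0.207 0 52 0; -0.24 -0.248 0 62 0; -0.28 -0.29 0 73 0; -0.32 -0.331 0 83 0; -0.36 -0.372 0 94 0; -0.4 -0.413 0 104 0; -0.44 -0.454 0 115 0; -0.48 -0.495 0 125 0"
}}

```text
clock: 2.5
eef_pos: [504.0, -36.9, 192.5]
tool_rot: [3.142, -0.001, 0.572]
force: [0.6, 0.3, -0.3]
width: -0.1
```

```bash
python3 go.py 574,-202,100
```

```text
t 2.5 pos [504.  -36.9 192.5] rpy [ 3.1415e+00 -1.1000e-03  5.7180e-01] F [ 0.6  0.3 -0.3] w -0.1
574,-202,100 [-0.0306  0.1767  0.0925]
```

>>> {"method": "drive_tool", "body": {
  "deltas": "-0.008 0.045 0.02 0 0; -0.016 0.09 0.045 0 0; -0.023 0.133 0.065 0 0; -0.03 0.175 0.09 0 0; -0.03 0.175 0.09 0 0; -0.03 0.175 0.09 0 0"
}}

```text
clock: 3.25
eef_pos: [573.3, -197.8, 102.1]
tool_rot: [-3.14, -0.0, 0.577]
force: [0.6, -0.5, 0.4]
width: 0.3
```

```bash
python3 go.py 574,-202,14; python3 - <<'E'
from h import *
for n in('top','scene'):
    p=imaging.get_image(n);s=p['color'];np.savez(n+'1.npz',W=cloud(p),c=s)
    b=s[190:290,310:430] if n=='top' else s[140:260,220:380]
    cv2.imwrite('pics/%s1.png'%n,cv2.cvtColor(cv2.resize(b,None,fx=5,fy=5,interpolation=cv2.INTER_CUBIC),cv2.COLOR_RGB2BGR))
E
```

```text
t 3.25 pos [ 573.3 -197.8  102.1] rpy [-3.1404e+00 -1.0000e-04  5.7710e-01] F [ 0.6 -0.5  0.4] w 0.3
574,-202,14 [-0.0017  0.004   0.0881]
```

View pics/top1.png

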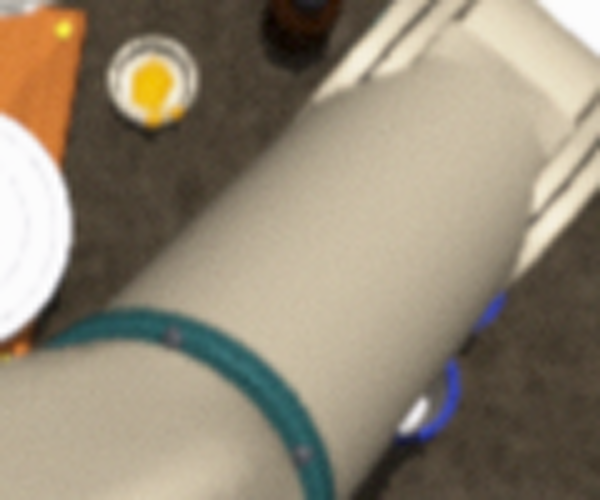

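View pics/scene1.png

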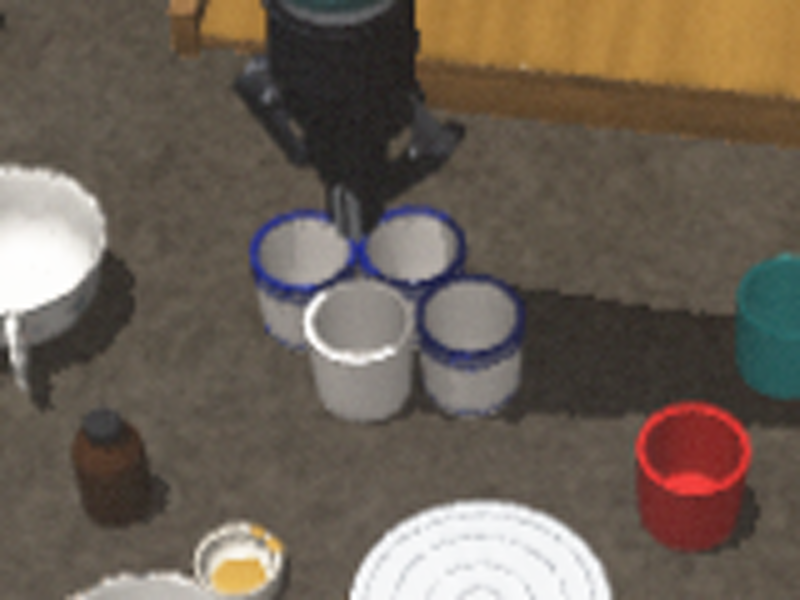

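```bash
python3 - <<'E'
from h import *
p=imaging.get_image('scene');W=cloud(p)
def pr(X):
    Z=np.linalg.inv(p['extrinsics'])@np.array([*X,1]);f,cx,cy=K(p);return Z[:2]/Z[2]*f+[cx,cy]
s=ctrl.read_state()['eef_pos'];print(s,pr(s),pr([574,-202,60]))
a=s-[0,0,0]
b=p['color'][165:225,265:325].copy();b=cv2.resize(b,None,fx=10,fy=10,interpolation=cv2.INTER_NEAREST)
u=((pr(s)-[265,165]+.5)*10).astype(int);cv2.circle(b,tuple(int(i) for i in u),4,(0,255,0),-1)
cv2.imwrite('pics/tip.png',b[...,::-1])
# dark gripper points heights
d=p['color'].max(-1)<110
m=d&(np.hypot(W[...,0]-573,W[...,1]+200)<90)&(W[...,2]>80)
Q=W[m];e=np.array([.545,-.84])
for z0 in range(85,260,10):
    q=Q[(Q[:,2]>=z0)&(Q[:,2]<z0+10)]
    if len(q): t=(q[:,:2]-s[:2])@e;v=(q[:,:2]-s[:2])@[.84,.545]; print(z0-s[2],len(q),t.min(),t.max(),v.min(),v.max())
E
```

```text
[ 573.90069968 -196.91816857  102.91552578] [291.66075533 194.221026  ] [291.56920394 203.30003002]
32.08447421861328 2 -6.247687603114973 -3.637986504049554 5.354675671010088 11.165606871819037
42.08447421861328 18 -15.341430410496674 12.294288760826062 -3.91412122753655 15.750535734203632
52.08447421861328 35 -16.523647035888178 13.592997733334188 -5.884320302359193 14.907978650824662
62.08447421861328 21 -15.274110613047988 11.124841244072897 1.261983210476617 15.611711120635208
72.08447421861328 26 -27.758247698871248 8.450076316984703 5.987252437224209 15.752860889777798
82.08447421861328 72 -35.43951327831964 37.28168856257534 -7.638497609979086 18.17661478800437
92.08447421861328 71 -43.15587046634754 42.72669619852425 -9.046590677117925 17.81458060742909
102.08447421861328 76 -52.164034106228506 50.45044070857258 1.844018888538639 21.29443505528363
112.08447421861328 78 -56.57270001016637 57.89467859908101 -0.6197238903861416 23.199267175965662
122.08447421861328 150 -63.419321173162196 61.55317329217081 -12.126653613076684 23.808555781777347
132.08447421861328 117 -63.57806701046261 55.56843947043727 -7.547637202205428 24.00049906529363
142.08447421861328 62 -43.46684885667927 39.60390203323873 -7.3964750741349885 24.15382032756918
152.08447421861328 24 -41.44077404971404 -27.030000630670614 -4.317852783693993 14.725604616824235
```

View pics/tip.png

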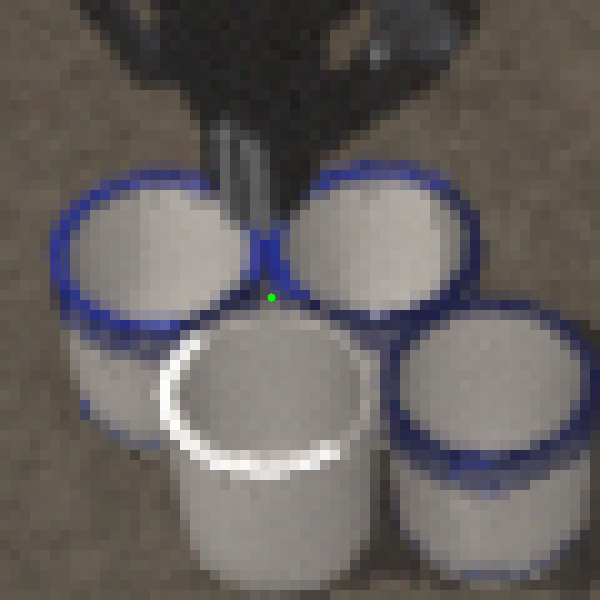

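```bash
python3 - <<'E'
from h import *
np.set_printoptions(precision=0,suppress=True,linewidth=150)
p=imaging.get_image('scene');W=cloud(p)
print(ctrl.read_state()['eef_pos'])
for v in range(174,200,1): print(v,[tuple(W[v,u].round().tolist()) for u in (287,289,291,293,295)], p['color'][v,289],p['color'][v,293])
E
```

```text
[ 574. -197.  103.]
174 [(585.0, -191.0, 193.0), (583.0, -183.0, 199.0), (581.0, -175.0, 205.0), (575.0, -177.0, 200.0), (568.0, -179.0, 195.0)] [43 40 42] [37 35 35]
175 [(585.0, -193.0, 187.0), (582.0, -187.0, 191.0), (579.0, -180.0, 196.0), (575.0, -176.0, 197.0), (571.0, -174.0, 197.0)] [40 37 37] [38 33 35]
176 [(585.0, -192.0, 184.0), (583.0, -185.0, 190.0), (580.0, -179.0, 193.0), (576.0, -176.0, 194.0), (570.0, -177.0, 190.0)] [37 35 33] [35 30 33]
177 [(584.0, -197.0, 176.0), (583.0, -185.0, 186.0), (581.0, -177.0, 193.0), (573.0, -182.0, 184.0), (573.0, -171.0, 194.0)] [52 50 50] [33 32 32]
178 [(585.0, -195.0, 174.0), (583.0, -185.0, 182.0), (580.0, -180.0, 185.0), (573.0, -183.0, 179.0), (573.0, -171.0, 189.0)] [67 64 68] [40 35 36]
179 [(587.0, -189.0, 177.0), (584.0, -184.0, 180.0), (579.0, -182.0, 180.0), (575.0, -178.0, 181.0), (573.0, -171.0, 186.0)] [91 91 93] [40 37 34]
180 [(588.0, -189.0, 173.0), (582.0, -189.0, 170.0), (578.0, -185.0, 172.0), (573.0, -183.0, 171.0), (567.0, -183.0, 168.0)] [89 87 86] [38 37 34]
181 [(587.0, -192.0, 167.0), (583.0, -188.0, 168.0)
[... 2037 characters left out ...]
0, -237.0, 55.0), (537.0, -284.0, -4.0), (553.0, -235.0, 52.0), (551.0, -225.0, 60.0)] [60 61 82] [85 84 97]
196 [(572.0, -235.0, 58.0), (568.0, -229.0, 62.0), (562.0, -228.0, 59.0), (558.0, -223.0, 61.0), (551.0, -225.0, 56.0)] [111 107 115] [132 127 128]
197 [(573.0, -233.0, 56.0), (569.0, -229.0, 58.0), (563.0, -227.0, 56.0), (559.0, -222.0, 59.0), (556.0, -216.0, 63.0)] [161 153 147] [149 142 137]
198 [(574.0, -230.0, 55.0), (570.0, -226.0, 57.0), (561.0, -231.0, 47.0), (559.0, -223.0, 53.0), (555.0, -218.0, 56.0)] [145 140 135] [144 138 134]
199 [(576.0, -227.0, 55.0), (569.0, -228.0, 51.0), (565.0, -224.0, 51.0), (557.0, -227.0, 44.0), (555.0, -218.0, 51.0)] [147 141 135] [144 139 133]
```

```bash
python3 go.py 575,-201,60
```

```text
t 3.45 pos [ 573.9 -197.1  102.9] rpy [ 3.1415e+00 -1.2000e-03  5.7900e-01] F [-0.4 -0.3 -0.9] w -0.1
575,-201,60 [-0.0013  0.0039  0.0429]
```

>>> {"method": "drive_tool", "body": {
  "deltas": "-0.001 0.004 0.02 0 0; -0.001 0.004 0.043 0 0; -0.001 0.004 0.043 0 0"
}}

```text
clock: 3.82
eef_pos: [573.0, -201.3, 56.8]
tool_rot: [-3.138, 0.003, 0.577]
force: [0.8, 0.2, 0.1]
width: 0.3
```

```bash
python3 go.py 575,-201,25; cat > look.py <<'E'
import sys
from h import *
n,name,x0,y0,x1,y1=sys.argv[1],sys.argv[2],*map(int,sys.argv[3:7])
p=imaging.get_image(n); b=p['color'][y0:y1,x0:x1]; k=min(800/(x1-x0),600/(y1-y0))
cv2.imwrite('pics/'+name,cv2.cvtColor(cv2.resize(b,None,fx=k,fy=k,interpolation=cv2.INTER_CUBIC),cv2.COLOR_RGB2BGR))
E
python3 look.py scene s2.png 240 140 340 220
```

```text
t 3.825 pos [ 573.  -201.3   56.8] rpy [-3.1378e+00  2.6000e-03  5.7730e-01] F [0.8 0.2 0.1] w 0.3
575,-201,25 [0.0019 0.0009 0.0318]
```

View pics/s2.png

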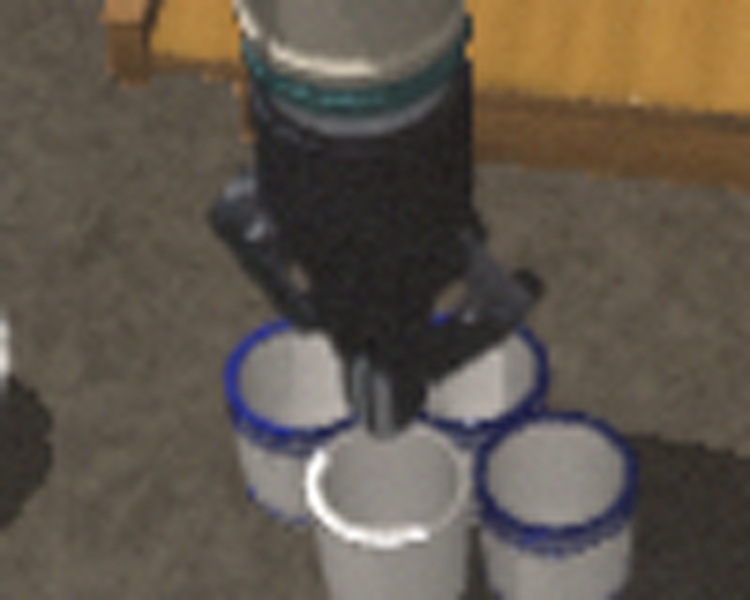

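>>> {"method": "drive_tool", "body": {
  "deltas": "0.001 0.001 0.015 0 0; 0.001 0.001 0.03 0 0; 0.001 0.001 0.03 0 0; 0.001 0.001 0.03 0 0"
}}

```text
clock: 4.38
eef_pos: [576.2, -202.9, 29.2]
tool_rot: [3.141, 0.0, 0.577]
force: [0.2, 0.1, 0.6]
width: -0.2
```

```bash
python3 go.py 575,-201,25; python3 look.py scene s3.png 240 140 340 220; python3 - <<'E'
from h import *
p=imaging.get_image('scene');W=cloud(p);s=ctrl.read_state()['eef_pos']
m=(p['color'].max(-1)<110)&(np.hypot(W[...,0]-573,W[...,1]+200)<90)&(W[...,2]>40)
Q=W[m];e=np.array([.545,-.84])
for z0 in range(45,200,10):
    q=Q[(Q[:,2]>=z0)&(Q[:,2]<z0+10)]
    if len(q): t=(q[:,:2]-s[:2])@e;v=(q[:,:2]-s[:2])@[.84,.545]; print(z0,len(q),t.min().round(),t.max().round(),v.min().round(),v.max().round())
E
```

```text
t 4.375 pos [ 576.2 -202.9   29.2] rpy [3.1415e+00 1.0000e-04 5.7690e-01] F [0.2 0.1 0.6] w -0.2
575,-201,25 [ 0.     -0.0023  0.0042]
45 81 -87.0 80.0 -91.0 -1.0
55 157 -87.0 73.0 -89.0 2.0
65 9 -12.0 0.0 0.0 15.0
75 17 -16.0 12.0 -2.0 17.0
85 27 -16.0 9.0 -1.0 18.0
95 19 -15.0 10.0 2.0 16.0
105 24 -25.0 30.0 5.0 19.0
115 74 -35.0 32.0 -8.0 19.0
125 55 -44.0 46.0 -10.0 18.0
135 72 -48.0 53.0 -1.0 22.0
145 83 -60.0 60.0 1.0 22.0
155 140 -65.0 58.0 -10.0 24.0
165 77 -53.0 49.0 -4.0 24.0
175 40 -44.0 37.0 -5.0 24.0
185 17 -39.0 -30.0 -1.0 17.0
195 55 -39.0 23.0 -14.0 42.0
```

View pics/s3.png

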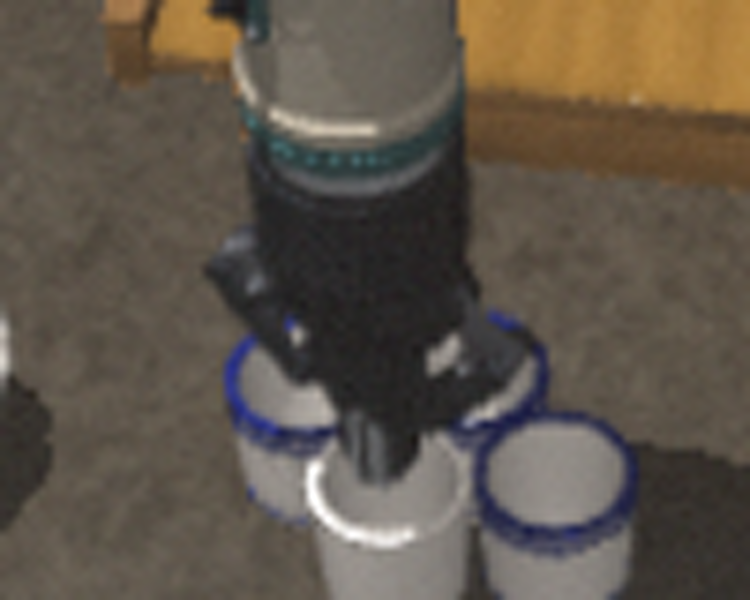

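>>> {"method": "drive_tool", "body": {
  "deltas": "0 -0.001 0.01 0 0; 0 -0.001 0.018 0 0; 0 -0.001 0.018 0 0; 0 -0.001 0.018 0 0"
}}

```text
clock: 4.97
eef_pos: [575.6, -202.0, 11.1]
tool_rot: [3.142, 0.0, 0.577]
force: [-0.3, -0.2, 0.9]
width: -0.1
```

```bash
for i in 1 2; do python3 go.py 575,-201,25; python3 look.py scene s4.png 240 140 340 220;done
```

```text
t 4.975 pos [ 575.6 -202.    11.1] rpy [3.1416e+00 2.0000e-04 5.7700e-01] F [-0.3 -0.2  0.9] w -0.1
575,-201,25 [ 0.     -0.0012 -0.0139]
t 5.025 pos [ 575.8 -202.1   11.3] rpy [ 3.1413 -0.      0.577 ] F [-0.8  0.5  0.3] w 0.3
575,-201,25 [-0.0001 -0.0013 -0.0137]
```

View pics/s4.png

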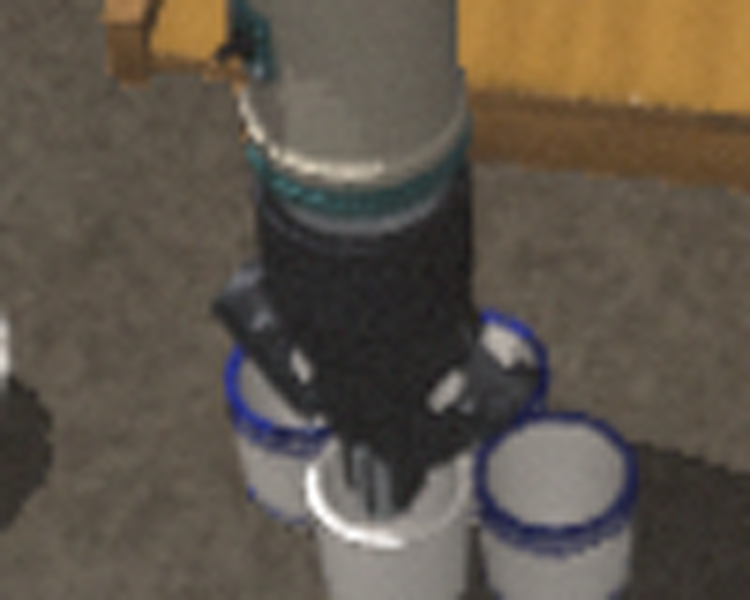

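>>> {"method": "drive_tool", "body": {
  "deltas": "0 -0.001 0.003 0 0; 0 -0.001 0.006 0 0; 0 -0.001 0.006 0 0"
}}

```text
clock: 5.45
eef_pos: [574.9, -200.9, 4.9]
tool_rot: [-3.141, 0.0, 0.577]
force: [-0.3, 0.2, -0.6]
width: 0.6
```

>>> {"method": "drive_tool", "body": {
  "deltas": "0 0 0.001 0 0; 0 0 0.002 0 0"
}}

```text
clock: 5.7
eef_pos: [575.1, -201.1, 3.2]
tool_rot: [3.142, -0.0, 0.577]
force: [0.5, -0.4, -0.2]
width: 0.2
```

>>> {"method": "drive_tool", "body": {
  "deltas": "0 0 0.001 0 0; 0 0 0.002 0 0"
}}

```text
clock: 5.95
eef_pos: [575.1, -201.0, 1.1]
tool_rot: [3.142, -0.0, 0.577]
force: [-0.1, 0.6, 0.1]
width: 0.5
```

>>> {"method": "drive_tool", "body": {
  "deltas": "0 0 0.003 0 0; 0 0 0.006 0 0; 0.003 0 0.006 0 0; 0.006 0 0.006 0 0; 0.009 0 0.006 0 0; 0.012 0 0.006 0 0; 0.015 0 0.006 0 0; 0.018 0 0.006 0 0; 0.018 0 0.006 0 0"
}}

```text
clock: 7.08
eef_pos: [590.4, -191.0, -4.9]
tool_rot: [-3.142, -0.0, 0.578]
force: [-0.6, -0.5, 0.7]
width: 0.4
```

```bash
python3 go.py 575,-201,25; python3 look.py scene s5.png 240 140 340 220
```

```text
t 7.075 pos [ 590.4 -191.    -4.9] rpy [-3.1416 -0.      0.5776] F [-0.6 -0.5  0.7] w 0.4
575,-201,25 [-0.0183 -0.     -0.0299]
```

View pics/s5.png

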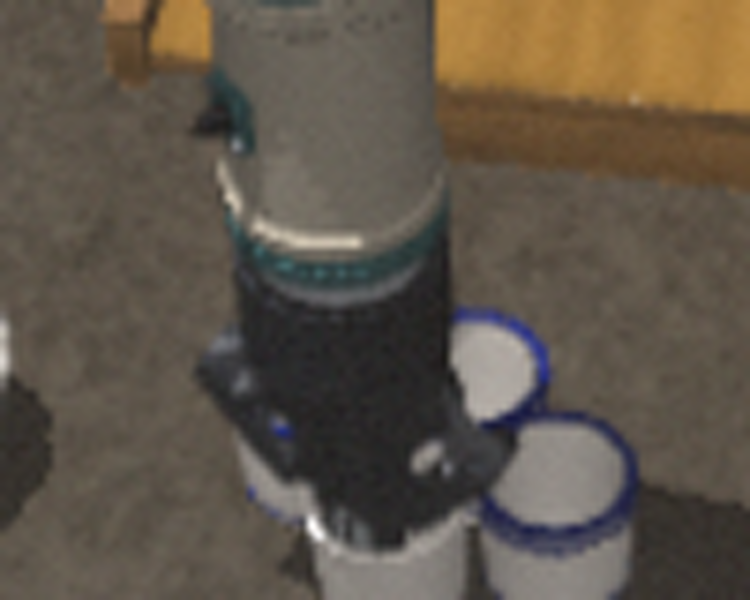

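>>> {"method": "drive_tool", "body": {
  "deltas": "0.004 0 0 0 0; 0.008 0 0 0 0; 0.012 0 0 0 0; 0.015 0 0 0 0; 0.015 0 0 0 0"
}}

```text
clock: 7.75
eef_pos: [603.0, -182.7, -4.9]
tool_rot: [3.142, -0.0, 0.578]
force: [-0.8, -0.5, -0.1]
width: 0.2
```

```bash
python3 look.py scene s6.png 240 140 340 220
```

```text
(no output)
```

View pics/s6.png

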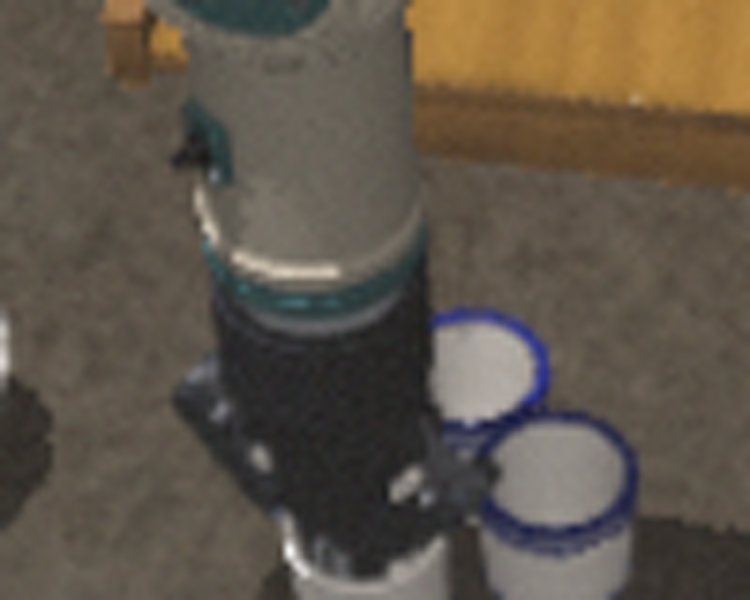

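>>> {"method": "drive_tool", "body": {
  "deltas": "0.004 0 0 0 0; 0.009 0 0 0 0; 0.014 0 0 0 0; 0.019 0 0 0 0; 0.024 0 0 0 0; 0.029 0 0 0 0; 0.034 0 0 0 0; 0.034 0 0 0 0; 0.031 0 0 0 0"
}}

```text
clock: 8.93
eef_pos: [628.9, -166.0, -4.8]
tool_rot: [3.141, -0.0, 0.577]
force: [-0.2, 0.1, 0.9]
width: 0.1
```

```bash
python3 look.py scene s7.png 220 140 340 230
```

```text
(no output)
```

View pics/s7.png

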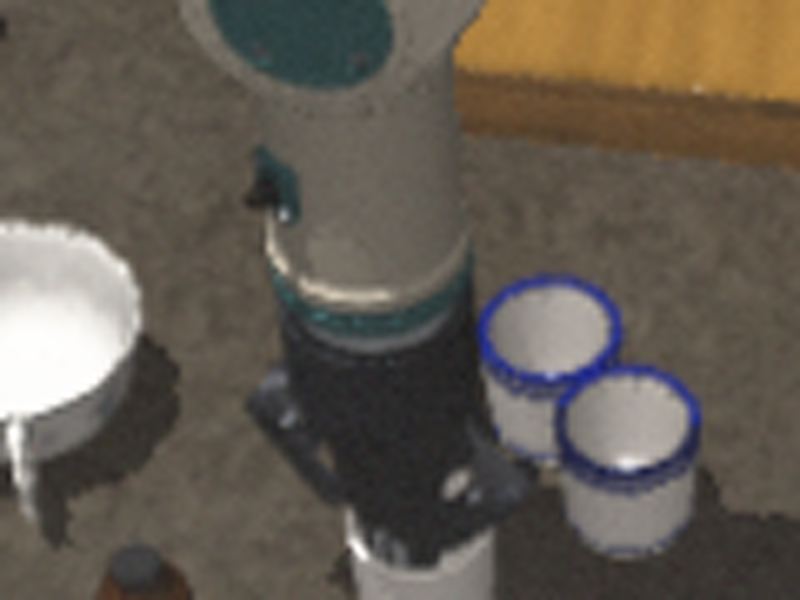

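>>> {"method": "drive_tool", "body": {
  "deltas": "-0.006 0 0 0 0; -0.006 0 -0.04 0 0; -0.006 0 -0.08 0 0; -0.006 0 -0.12 0 0.0854; -0.006 0 -0.12 0 0.0854; -0.006 0 -0.12 0 0.0854; -0.006 0 -0.12 0 0.0854"
}}

```text
clock: 9.85
eef_pos: [622.7, -169.0, 113.8]
tool_rot: [-3.14, 0.001, 0.577]
force: [0.3, 0.3, 0.4]
width: 72.2
```

```bash
cat > cups.py <<'E'
from h import *
from scipy.optimize import least_squares
np.set_printoptions(precision=1,suppress=True)
import sys
def rims(n,C0,zr=(54,70)):
    p=imaging.get_image(n);W=cloud(p);z=W[...,2];c=p['color'].astype(int)
    m=(z>zr[0])&(z<zr[1])&(c.max(-1)>75)
    C=np.array(C0,float);P=W[m][:,:2]
    out=[]
    for it in range(20):
        D=np.hypot(P[:,None,0]-C[None,:,0],P[:,None,1]-C[None,:,1]);k=np.abs(D-29).argmin(1)
        ns=[]
        for j in range(len(C)):
            Q=P[(k==j)&(np.abs(D[:,j]-29)<12)];ns.append(len(Q))
            if len(Q)>8:C[j]=least_squares(lambda c:np.hypot(Q[:,0]-c[0],Q[:,1]-c[1])-29,C[j],loss='soft_l1').x
    print(n,ns,C.tolist() if 0 else C); return p,W,C
if __name__=='__main__':
    for n in ('scene','top'):
        p,W,C=rims(n,[[617,-174],[518,-174],[522,-236],[577,-264]]); save(p,n+'_c%d.png'%p['shot']);print(p['shot'])
        d=[np.hypot(*(C[0]-C[j]))-62 for j in(1,2,3)];print('gap',np.array(d))
E
python3 go.py; python3 cups.py; python3 look.py scene s8.png 220 140 340 230
```

```text
t 9.85 pos [ 622.7 -169.   113.8] rpy [-3.1395e+00  1.5000e-03  5.7690e-01] F [0.3 0.3 0.4] w 72.2
scene [104, 90, 62, 78] [[ 620.9 -167.4]
 [ 520.2 -172.4]
 [ 523.7 -235.2]
 [ 579.2 -262.7]]
17
gap [38.8 56.5 42.1]
top [0, 62, 137, 141] [[ 617.  -174. ]
 [ 517.7 -176.3]
 [ 520.3 -238.2]
 [ 576.  -266.6]]
18
gap [37.3 54.  39.2]
```

View pics/s8.png

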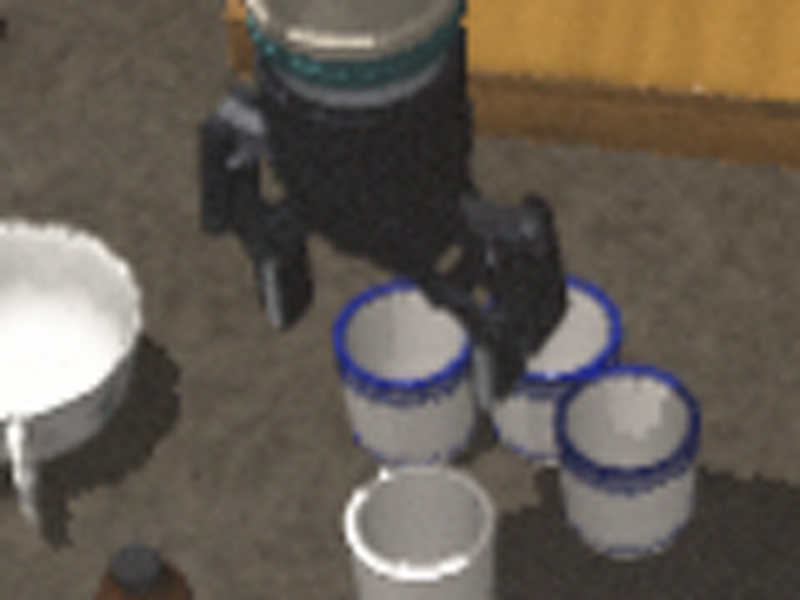

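```bash
python3 go.py 619.5,-169,35 619.5,-169,-12
```

```text
t 10.0 pos [ 623.1 -169.2  114.2] rpy [-3.1404e+00  1.3000e-03  5.7700e-01] F [-0.2 -0.1 -0.8] w 85.6
619.5,-169,35 [-0.0028 -0.0021  0.0792]
619.5,-169,-12 [-0.0027 -0.002   0.1262]
```

>>> {"method": "drive_tool", "body": {
  "deltas": "-0.003 -0.002 0.03 0 0.0854; -0.003 -0.002 0.06 0 0.0854; -0.003 -0.002 0.075 0 0.0854; -0.003 -0.002 0.075 0 0.0854; -0.003 -0.002 0.075 0 0.0854"
}}

```text
clock: 10.62
eef_pos: [620.9, -169.9, 41.1]
tool_rot: [3.14, -0.001, 0.577]
force: [-0.6, 0.7, 0.7]
width: 85.6
```

```bash
python3 go.py 619.5,-169,-12;  python3 look.py scene s9.png 220 150 340 240
```

```text
t 10.625 pos [ 620.9 -169.9   41.1] rpy [ 3.1401e+00 -8.0000e-04  5.7700e-01] F [-0.6  0.7  0.7] w 85.6
619.5,-169,-12 [-0.0007 -0.0016  0.0531]
```

View pics/s9.png

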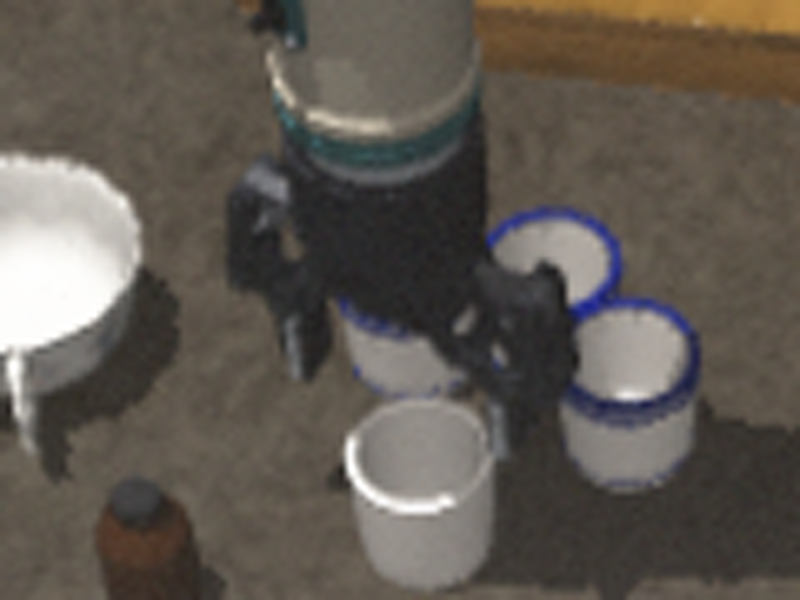

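```bash
python3 - <<'E'
from h import *
p=imaging.get_image('scene');W=cloud(p);s=ctrl.read_state()['eef_pos']
def pr(X):
    Z=np.linalg.inv(p['extrinsics'])@np.array([*X,1]);f,cx,cy=K(p);return ((Z[:2]/Z[2]*f+[cx,cy]-[220,150]+.5)*6.667).round()
print(s)
for z in(100,90,60): print(z,pr([s[0],s[1],z]),pr([619.3,-169.2,z]),pr([620.9,-167.4,z]))
m=(p['color'].max(-1)<130)&(np.hypot(W[...,0]-620,W[...,1]+170)<90)&(W[...,2]>75)
Q=W[m];e=np.array([.545,-.84]);d=np.array([.84,.545])
for z0 in range(75,160,8):
    q=Q[(Q[:,2]>=z0)&(Q[:,2]<z0+8)]
    if len(q):
        t=(q[:,:2]-[620.9,-167.4])@e;v=(q[:,:2]-[620.9,-167.4])@d
        print(z0,len(q),'neg',t[t<0].min().round() if (t<0).any() else '',t[t<0].max().round() if (t<0).any() else '','pos',t[t>0].min().round() if (t>0).any() else '',t[t>0].max().round() if (t>0).any() else '','v',v.min().round(),v.max().round())
E
```

```text
[ 620.99641041 -169.75295358   41.38945211]
100 [409. 390.] [414. 389.] [412. 393.]
90 [411. 406.] [415. 405.] [414. 409.]
60 [416. 453.] [420. 452.] [419. 456.]
91 12 neg -50.0 -44.0 pos 43.0 47.0 v -8.0 14.0
99 28 neg -55.0 -43.0 pos 43.0 56.0 v -9.0 14.0
107 32 neg -57.0 -44.0 pos 42.0 55.0 v -8.0 16.0
115 29 neg -57.0 -43.0 pos 43.0 58.0 v -8.0 13.0
123 19 neg -56.0 -44.0 pos 42.0 51.0 v -4.0 14.0
131 23 neg -66.0 -42.0 pos 43.0 66.0 v 5.0 14.0
139 92 neg -74.0 -33.0 pos 39.0 72.0 v -11.0 16.0
147 80 neg -74.0 -3.0 pos 0.0 73.0 v -11.0 18.0
155 91 neg -72.0 -1.0 pos 0.0 70.0 v -12.0 21.0
```

>>> {"method": "drive_tool", "body": {
  "deltas": "-0.002 0 0.02 0 0.0854; -0.002 0 0.04 0 0.0854; -0.002 0 0.06 0 0.0854; -0.002 0 0.06 0 0.0854; -0.002 0 0.06 0 0.06; -0.002 0 0.06 0 0.05; -0.002 0 0.06 0 0.05; -0.002 0 0.06 0 0.05; -0.002 0 0.06 0 0.05; -0.002 0 0.06 0 0.05"
}}

```text
clock: 11.98
eef_pos: [619.2, -171.0, -18.8]
tool_rot: [3.14, -0.001, 0.577]
force: [-0.5, -0.9, 6.0]
width: 60.2
```

```bash
python3 go.py;  python3 look.py scene s10.png 220 150 340 240
```

```text
t 11.975 pos [ 619.2 -171.   -18.8] rpy [ 3.1401e+00 -1.0000e-03  5.7700e-01] F [-0.5 -0.9  6. ] w 60.2
```

View pics/s10.png

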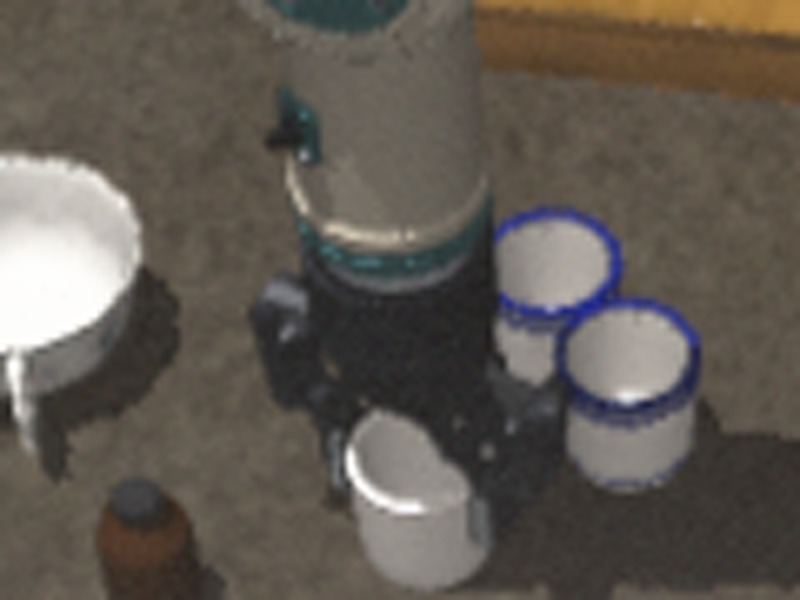

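>>> {"method": "drive_tool", "body": {
  "deltas": "0 0 -0.01 0 0.045; 0 0 -0.03 0 0.045; 0 0 -0.06 0 0.045; 0 0 -0.09 0 0.045; 0 0 -0.11 0 0.045; 0 0 -0.11 0 0.045; 0 0 -0.11 0 0.045"
}}

```text
clock: 12.9
eef_pos: [617.7, -169.8, 89.3]
tool_rot: [-3.14, 0.001, 0.577]
force: [-0.1, 1.0, -0.8]
width: 60.6
```

```bash
python3 go.py 611,2,90;  python3 look.py scene s11.png 220 130 380 250; python3 - <<'E'
from h import *
from scipy.optimize import least_squares
p=imaging.get_image('scene');W=cloud(p);c=p['color'].astype(int);s=ctrl.read_state()['eef_pos']
m=(np.hypot(W[...,0]-s[0],W[...,1]-s[1])<45)&(W[...,2]>100)&(c.min(-1)>95)&(c.max(-1)-c.min(-1)<40)
Q=W[m];print(len(Q),Q.min(0),Q.max(0))
E
```

```text
t 12.9 pos [ 617.7 -169.8   89.3] rpy [-3.140e+00  9.000e-04  5.773e-01] F [-0.1  1.  -0.8] w 60.6
611,2,90 [ 0.0882 -0.1476 -0.0005]
1231 [ 574.67165826 -214.04886999  106.43571661] [ 660.45288006 -126.57768935  572.43062668]
```

View pics/s11.png

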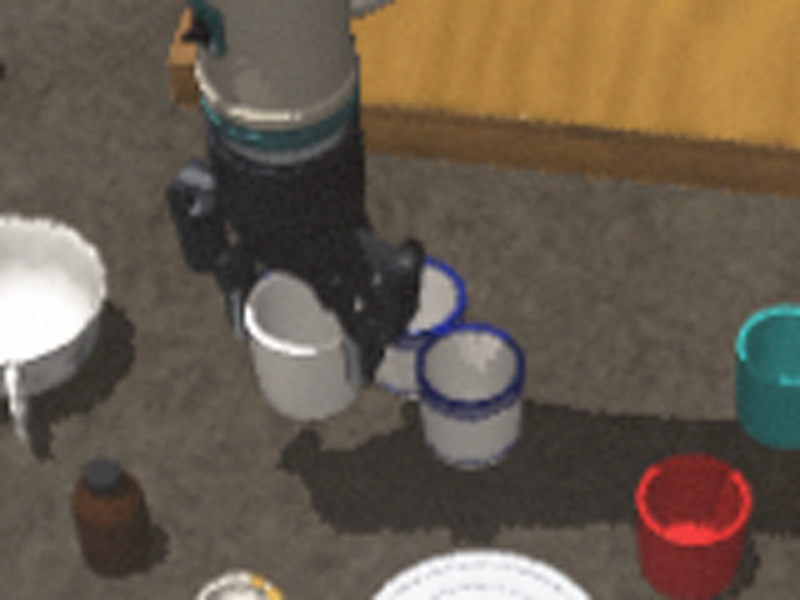

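>>> {"method": "drive_tool", "body": {
  "deltas": "0.01 -0.018 0 0 0.045; 0.026 -0.045 0 0 0.045; 0.043 -0.075 0 0 0.045; 0.06 -0.104 0 0 0.045; 0.076 -0.13 0 0 0.045; 0.086 -0.148 0 0 0.045; 0.086 -0.148 0 0 0.045; 0.086 -0.148 0 0 0.045; 0.086 -0.148 0 0 0.045"
}}

```text
clock: 14.12
eef_pos: [609.8, -1.5, 90.4]
tool_rot: [3.141, 0.0, 0.575]
force: [0.7, 0.6, -1.8]
width: 60.5
```

```bash
python3 go.py 609.5,1.5,40;  python3 look.py scene s12.png 240 180 400 300; cat > cw.py <<'E'
from h import *
from scipy.optimize import least_squares
import sys
np.set_printoptions(precision=1,suppress=True)
zr=float(sys.argv[1]); n=sys.argv[2]
p=imaging.get_image(n);W=cloud(p);c=p['color'].astype(int);z=W[...,2]
near=np.hypot(W[...,0]-610,W[...,1]-2)
m=(near<45)&(abs(z-zr)<7)&(c.min(-1)>105)&(c.max(-1)-c.min(-1)<45)
Q=W[m];C=least_squares(lambda q:np.hypot(Q[:,0]-q[0],Q[:,1]-q[1])-29,[610,2],loss='soft_l1').x
print('cup',len(Q),C,np.median(Q[:,2]))
m=(near<90)&(abs(z-60)<6)&(c.min(-1)>100); 
mm=m.astype(np.uint8);Q=W[m]
print('wheel',len(Q),cv2.minEnclosingCircle(Q[:,:2].astype(np.float32)))
# robust edge fit: outer points per angle
a=np.arctan2(Q[:,1]-2,Q[:,0]-610);r=np.hypot(Q[:,0]-610,Q[:,1]-2);E=[]
for k in np.arange(-np.pi,np.pi,.15):
    s=(a>=k)&(a<k+.15)
    if s.sum() and r[s].max()>58:E.append(Q[s][r[s].argmax()])
E=np.array(E);o=least_squares(lambda q:np.hypot(E[:,0]-q[0],E[:,1]-q[1])-q[2],[610,2,68],loss='soft_l1').x;print(len(E),o)
E
python3 cw.py 168 scene
```

```text
t 14.125 pos [609.8  -1.5  90.4] rpy [3.1405e+00 3.0000e-04 5.7460e-01] F [ 0.7  0.6 -1.8] w 60.5
609.5,1.5,40 [ 0.0014 -0.0027  0.0503]
cup 93 [610.9   1.5] 165.98545824035807
wheel 1360 ((612.374267578125, 4.36785888671875), 68.23699188232422)
34 [611.8   3.9  67.1]
```

View pics/s12.png

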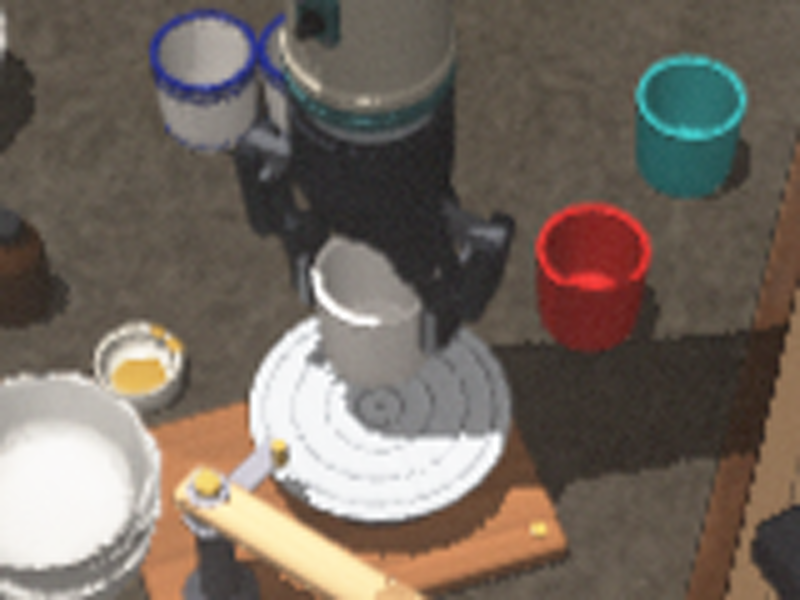

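>>> {"method": "drive_tool", "body": {
  "deltas": "0.002 -0.002 0.01 0 0.045; 0.002 -0.002 0.022 0 0.045; 0.002 -0.002 0.034 0 0.045; 0.002 -0.002 0.042 0 0.045; 0.002 -0.002 0.042 0 0.045; 0.002 -0.002 0.042 0 0.045"
}}

```text
clock: 14.98
eef_pos: [610.6, 3.1, 48.4]
tool_rot: [3.141, -0.0, 0.577]
force: [0.6, -0.5, -2.0]
width: 60.2
```

```bash
python3 go.py 609.5,1.5,40;  python3 look.py scene s13.png 270 210 370 285; python3 cw.py 126 scene;python3 - <<'E'
from h import *
p=imaging.get_image('scene');print(ray(p,(315.7,260.5),60))
E
```

```text
t 14.975 pos [610.6   3.1  48.4] rpy [ 3.1412e+00 -4.0000e-04  5.7700e-01] F [ 0.6 -0.5 -2. ] w 60.2
609.5,1.5,40 [-0.0018  0.0007  0.0084]
cup 84 [611.8   6.2] 125.1228812305825
wheel 996 ((613.326416015625, 5.359609603881836), 68.38427734375)
30 [611.9   4.   67. ]
[610.34486514   2.65361414  60.        ]
```

View pics/s13.png

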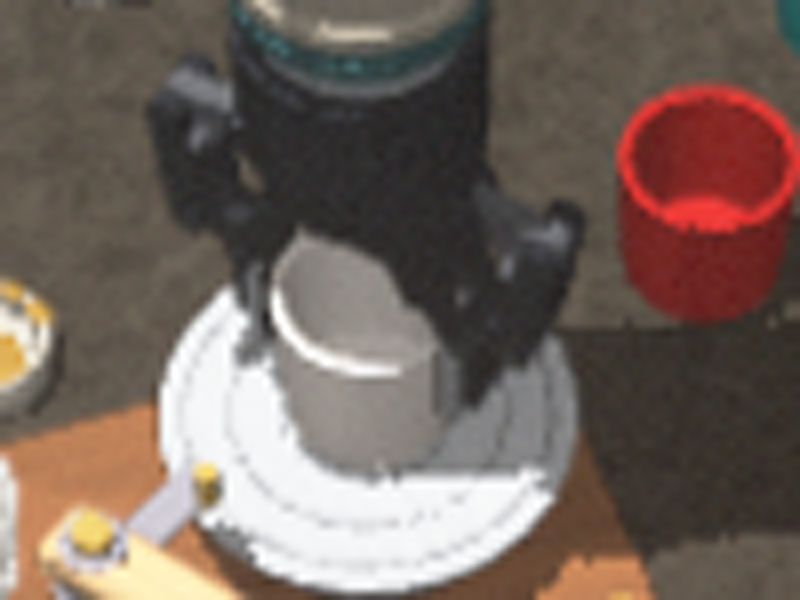

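>>> {"method": "drive_tool", "body": {
  "deltas": "-0.001 0.0015 0.002 0 0.045; -0.001 0.0015 0.005 0 0.045; -0.001 0.0015 0.005 0 0.045; -0.001 0.0015 0.005 0 0.045"
}}

```text
clock: 15.62
eef_pos: [610.3, 1.5, 43.1]
tool_rot: [-3.142, 0.0, 0.577]
force: [-0.5, 1.0, -1.6]
width: 60.5
```

```bash
python3 go.py; python3 cw.py 121 scene
```

```text
t 15.625 pos [610.3   1.5  43.1] rpy [-3.1415e+00  1.0000e-04  5.7710e-01] F [-0.5  1.  -1.6] w 60.5
cup 83 [611.8   4.4] 119.44330239343299
wheel 998 ((612.7825317382812, 4.074519157409668), 68.41985321044922)
30 [611.8   4.   67.4]
```

>>> {"method": "drive_tool", "body": {
  "deltas": "0 0 0.001 0 0.045; 0 0 0.002 0 0.045; 0 0 0.002 0 0.045"
}}

```text
clock: 16.05
eef_pos: [610.3, 1.5, 41.2]
tool_rot: [-3.142, -0.0, 0.577]
force: [0.6, 0.5, -0.0]
width: 60.3
```

>>> {"method": "drive_tool", "body": {
  "deltas": "0 0 0.001 0 0.045; 0 0 0.001 0 0.045"
}}

```text
clock: 16.3
eef_pos: [610.4, 1.5, 41.1]
tool_rot: [-3.141, -0.001, 0.577]
force: [-1.3, 0.5, 6.3]
width: 60.6
```

>>> {"method": "drive_tool", "body": {
  "deltas": "0 0 0 0 0.064; 0 0 0 0 0.07; 0 0 0 0 0.08; 0 0 0 0 0.0854; 0 0 0 0 0.0854; 0 0 0 0 0.0854"
}}

```text
clock: 17.05
eef_pos: [610.3, 1.5, 40.2]
tool_rot: [-3.142, 0.0, 0.577]
force: [1.5, 0.3, -0.4]
width: 85.0
```

```bash
python3 go.py; python3 cw.py 118 scene; python3 look.py scene s14.png 270 210 370 285
```

```text
t 17.05 pos [610.3   1.5  40.2] rpy [-3.1415e+00  1.0000e-04  5.7710e-01] F [ 1.5  0.3 -0.4] w 85.0
cup 98 [611.9   4.8] 117.63974715908284
wheel 1000 ((610.910888671875, 2.508516550064087), 69.59660339355469)
31 [612.6   4.8  66.5]
```

View pics/s14.png

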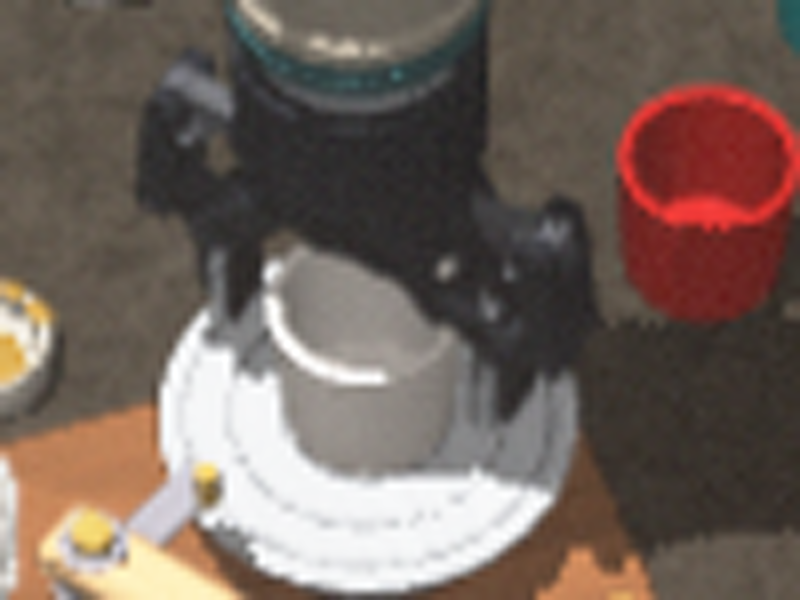

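>>> {"method": "drive_tool", "body": {
  "deltas": "0 0 -0.02 0 0.0854; 0 0 -0.05 0 0.0854; 0 0 -0.09 0 0.0854; 0 0 -0.13 0 0.0854; 0 0 -0.13 0 0.0854; 0 0 -0.13 0 0"
}}

```text
clock: 17.9
eef_pos: [610.1, 1.7, 170.8]
tool_rot: [-3.141, -0.001, 0.577]
force: [-0.1, 0.6, -0.8]
width: 69.9
```

```bash
python3 go.py 680,252,170; python3 cw.py 118 scene; python3 look.py scene s15.png 230 190 390 310; python3 m.py 2>/dev/null | grep bar
```

```text
t 17.9 pos [610.1   1.7 170.8] rpy [-3.1413e+00 -6.0000e-04  5.7720e-01] F [-0.1  0.6 -0.8] w 69.9
680,252,170 [ 0.1952 -0.1716  0.0009]
cup 164 [612.    4.3] 116.96880033285333
wheel 1185 ((612.6052856445312, 4.065043926239014), 69.49099731445312)
36 [611.9   4.1  67.3]
bar 910 118.71587353963639 ((663.8717651367188, 131.82298278808594), (57.353389739990234, 248.9307098388672), 23.331676483154297) [630.5 251.7 112.2] [721.8  22.5 118. ]
bar 1044 116.58083772500709 ((664.3358154296875, 134.01199340820312), (59.31723403930664, 249.50711059570312), 24.643400192260742) [635.9 256.8 114.3] [726.5  25.6 114.9]
```

View pics/s15.png

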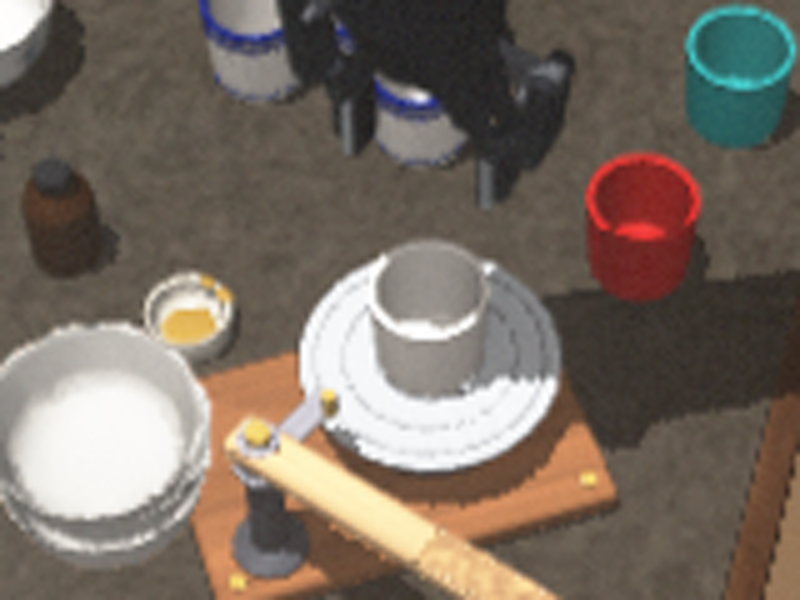

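>>> {"method": "drive_tool", "body": {
  "deltas": "0.03 -0.027 0 2 0; 0.065 -0.057 0 4 0; 0.1 -0.088 0 6 0; 0.135 -0.119 0 8 0; 0.17 -0.15 0 9.5 0; 0.197 -0.173 0 9.5 0; 0.197 -0.173 0 9.5 0; 0.197 -0.173 0 9.5 0"
}}

```text
clock: 19.1
eef_pos: [680.6, 252.5, 169.3]
tool_rot: [3.14, 0.002, 0.41]
force: [-0.4, -0.7, 0.7]
width: 0.1
```

```bash
python3 go.py 680,252,62; python3 look.py scene s16.png 230 230 430 380; python3 look.py top t16.png 160 140 320 260
```

```text
t 19.1 pos [680.6 252.5 169.3] rpy [3.1404e+00 2.0000e-03 4.1030e-01] F [-0.4 -0.7  0.7] w 0.1
680,252,62 [-6.000e-04  1.000e-04  1.073e-01]
```

View pics/s16.png

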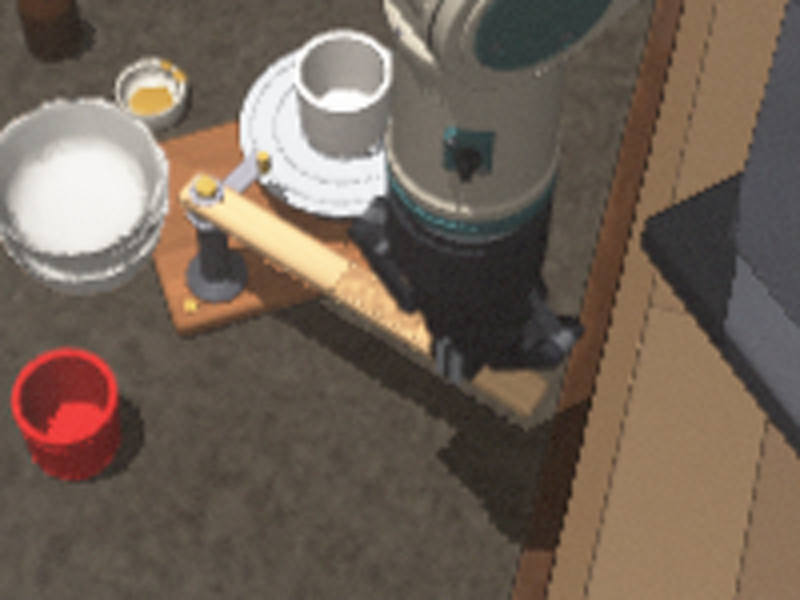

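View pics/t16.png

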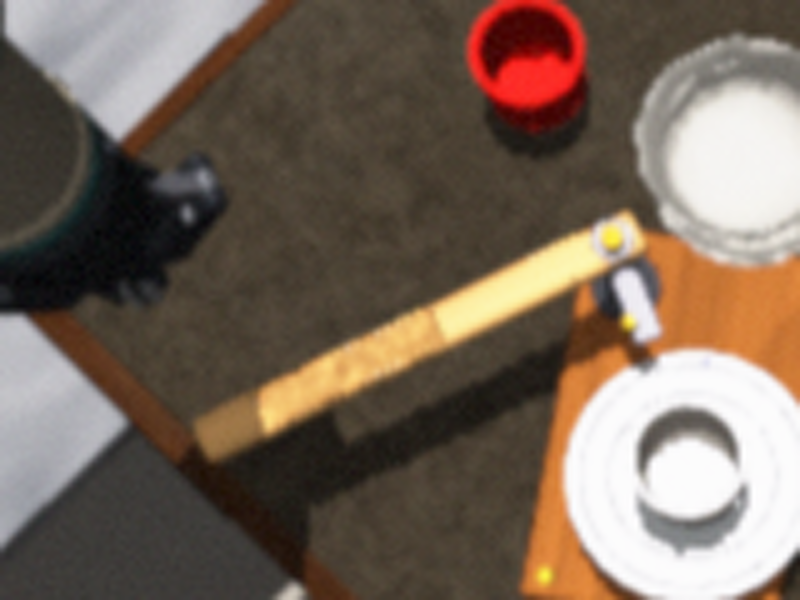

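>>> {"method": "drive_tool", "body": {
  "deltas": "0 0 0.03 0 0; 0 0 0.06 0 0; 0 0 0.09 0 0; 0 0 0.108 0 0; 0 0 0.108 0 0; 0 0 0.108 0 0"
}}

```text
clock: 19.95
eef_pos: [682.1, 253.7, 63.6]
tool_rot: [3.141, -0.002, 0.411]
force: [-0.5, -0.3, 0.9]
width: -0.1
```

```bash
python3 go.py; python3 look.py scene s17.png 270 250 390 340; python3 look.py top t17.png 160 140 320 260
```

```text
t 19.95 pos [682.1 253.7  63.6] rpy [ 3.1411e+00 -2.0000e-03  4.1090e-01] F [-0.5 -0.3  0.9] w -0.1
```

View pics/s17.png

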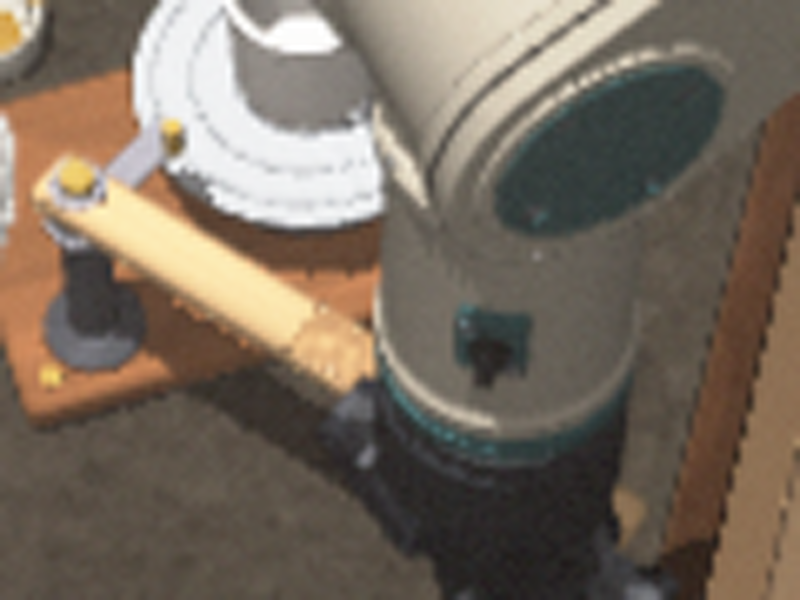

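View pics/t17.png

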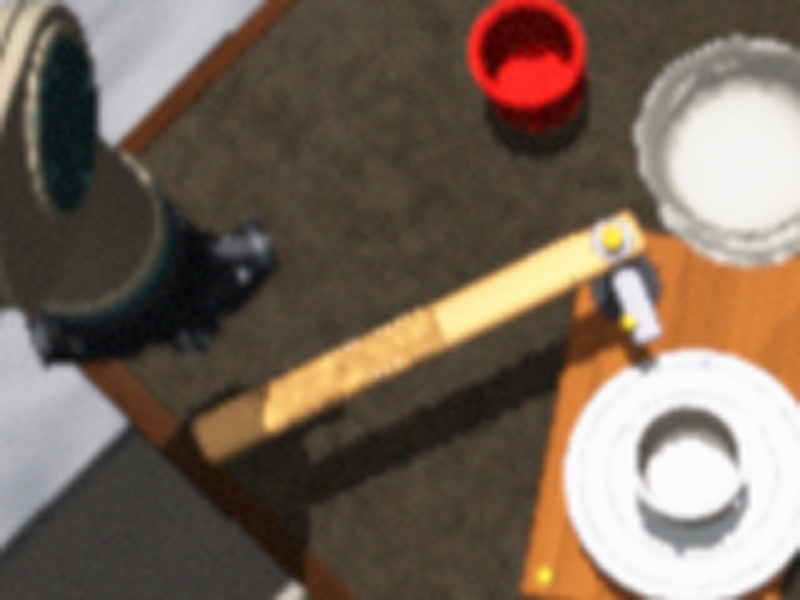

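```bash
cat > arc.py <<'E'
import sys
from h import *
from scipy.spatial.transform import Rotation as R
s=ctrl.read_state(); Rm=R.from_euler('xyz',s['tool_rot']).as_matrix(); off=float(sys.argv[3]) if len(sys.argv)>3 else 23
yaw=np.degrees(s['tool_rot'][2])
print(s['eef_pos'],yaw)
for th in np.linspace(float(sys.argv[1]),float(sys.argv[2]),12):
    a=np.radians(th);P=np.array([725+212*np.cos(a)+off*np.sin(a),38+212*np.sin(a)-off*np.cos(a),s['eef_pos'][2]])
    print(round(th,1),P[:2].round(),(Rm.T@(P-s['eef_pos'])/1000).round(3)[:2],'turn',round(-(th-90-yaw),1))
E
python3 arc.py 113 135
```

```text
[682.08657807 254.01804998  63.80118996] 23.566223917805818
113.0 [663. 242.] [-0.022  0.003] turn 0.6
115.0 [656. 240.] [-0.029  0.003] turn -1.4
117.0 [649. 237.] [-0.037  0.002] turn -3.4
119.0 [642. 235.] [-0.044  0.002] turn -5.4
121.0 [636. 232.] [-0.052  0.002] turn -7.4
123.0 [629. 228.] [-0.059  0.002] turn -9.4
125.0 [622. 225.] [-0.067  0.003] turn -11.4
127.0 [616. 221.] [-0.074  0.004] turn -13.4
129.0 [609. 217.] [-0.081  0.005] turn -15.4
131.0 [603. 213.] [-0.089  0.006] turn -17.4
133.0 [597. 209.] [-0.096  0.008] turn -19.4
135.0 [591. 204.] [-0.103  0.009] turn -21.4
```

>>> {"method": "drive_tool", "body": {
  "deltas": "-0.01 0.003 0.001 0 0; -0.02 0.003 0.001 0 0; -0.026 0.003 0.001 0 0; -0.032 0.003 0.001 -2 0; -0.038 0.002 0.001 -4 0; -0.045 0.002 0.001 -6 0; -0.052 0.002 0.001 -7.5 0; -0.052 0.002 0.001 -7.5 0"
}}

```text
clock: 21.05
eef_pos: [633.5, 231.0, 61.3]
tool_rot: [-3.141, 0.001, 0.542]
force: [0.4, 0.0, 1.1]
width: -0.0
```

```bash
python3 go.py; python3 look.py top t18.png 160 140 320 260; python3 arc.py 121 145
```

```text
t 21.05 pos [633.5 231.   61.3] rpy [-3.1411e+00  7.0000e-04  5.4210e-01] F [0.4 0.  1.1] w -0.0
[633.90206911 231.2134923   61.2581622 ] 31.053628354976055
121.0 [636. 232.] [0.002 0.001] turn 0.1
123.2 [628. 228.] [-0.007 -0.   ] turn -2.1
125.4 [621. 224.] [-0.015 -0.001] turn -4.3
127.5 [614. 220.] [-0.023 -0.001] turn -6.5
129.7 [607. 216.] [-0.031 -0.001] turn -8.7
131.9 [601. 211.] [-0.039 -0.   ] turn -10.9
134.1 [594. 206.] [-0.047  0.001] turn -13.0
136.3 [588. 201.] [-0.055  0.002] turn -15.2
138.5 [582. 196.] [-0.063  0.003] turn -17.4
140.6 [576. 190.] [-0.071  0.005] turn -19.6
142.8 [570. 184.] [-0.079  0.007] turn -21.8
145.0 [565. 178.] [-0.087  0.009] turn -23.9
```

View pics/t18.png

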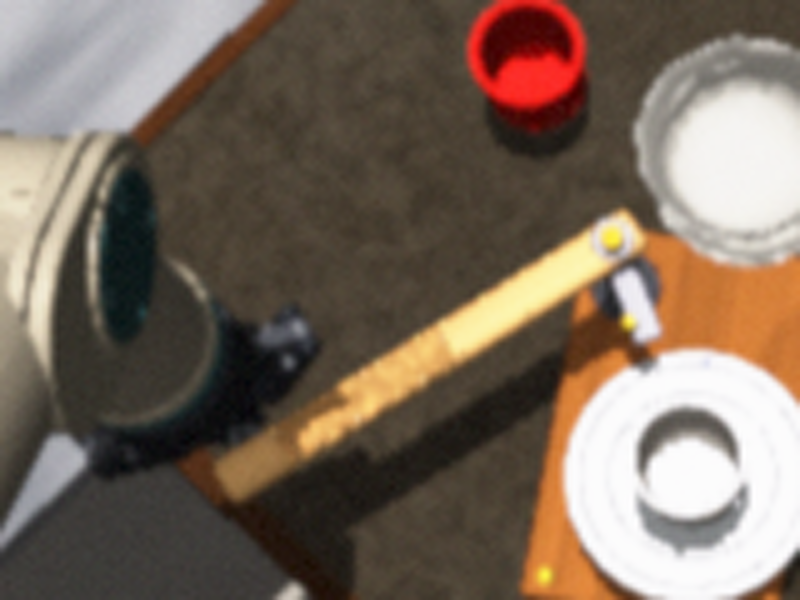

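>>> {"method": "drive_tool", "body": {
  "deltas": "-0.007 0 0 -2 0; -0.015 -0.001 0 -4 0; -0.023 -0.001 0 -6.5 0; -0.031 -0.001 0 -8.5 0; -0.039 0 0 -11 0; -0.047 0.001 0 -13 0; -0.055 0.002 0 -15 0; -0.063 0.003 0 -17.5 0; -0.071 0.005 0 -19.5 0; -0.079 0.007 0 -22 0; -0.087 0.009 0 -24 0; -0.087 0.009 0 -24 0"
}}

```text
clock: 22.6
eef_pos: [563.7, 177.8, 61.3]
tool_rot: [-3.141, 0.001, 0.96]
force: [-0.5, 0.7, 0.4]
width: 0.0
```

```bash
python3 go.py; python3 look.py top t19.png 160 140 320 260; python3 arc.py 145 170
```

```text
t 22.6 pos [563.7 177.8  61.3] rpy [-3.1412e+00  6.0000e-04  9.6020e-01] F [-0.5  0.7  0.4] w 0.0
[564.10619686 178.3537544   61.28063722] 55.02090631048148
145.0 [565. 178.] [0. 0.] turn 0.0
147.3 [559. 172.] [-0.008 -0.   ] turn -2.3
149.5 [554. 165.] [-0.017 -0.001] turn -4.5
151.8 [549. 158.] [-0.025 -0.001] turn -6.8
154.1 [544. 151.] [-0.033 -0.001] turn -9.1
156.4 [540. 144.] [-0.042 -0.   ] turn -11.3
158.6 [536. 137.] [-0.05   0.001] turn -13.6
160.9 [532. 129.] [-0.059  0.002] turn -15.9
163.2 [529. 121.] [-0.067  0.004] turn -18.2
165.5 [526. 114.] [-0.075  0.006] turn -20.4
167.7 [523. 106.] [-0.083  0.008] turn -22.7
170.0 [520.  97.] [-0.091  0.01 ] turn -25.0
```

View pics/t19.png

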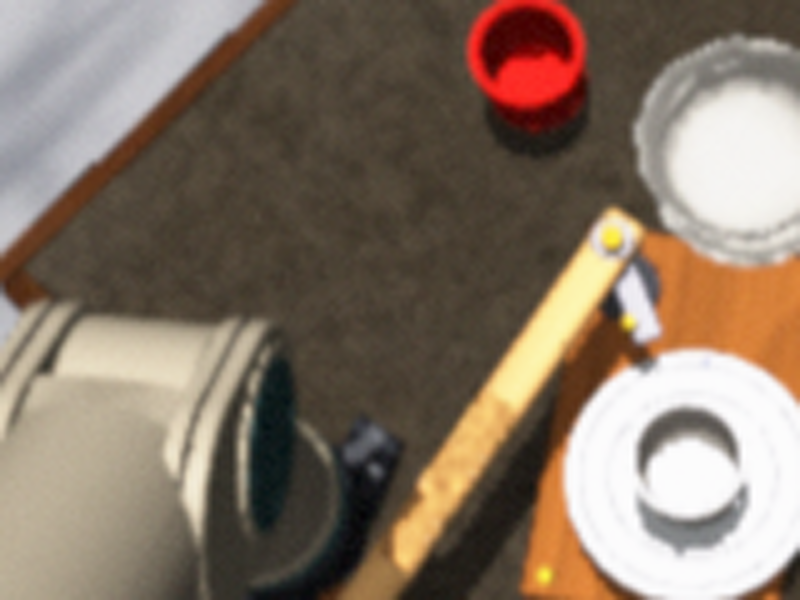

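>>> {"method": "drive_tool", "body": {
  "deltas": "-0.008 0 0 -2.5 0; -0.017 -0.001 0 -4.5 0; -0.025 -0.001 0 -7 0; -0.033 -0.001 0 -9 0; -0.042 0 0 -11.5 0; -0.05 0.001 0 -13.5 0; -0.058 0.002 0 -16 0; -0.065 0.003 0 -18 0; -0.069 0.005 0 -19 0; -0.073 0.006 0 -20 0; -0.073 0.006 0 -20 0"
}}

```text
clock: 24.02
eef_pos: [527.5, 115.0, 61.2]
tool_rot: [3.141, 0.0, 1.31]
force: [0.1, -0.6, -0.6]
width: -0.3
```

```bash
python3 go.py; python3 look.py top t20.png 190 160 330 265; python3 look.py scene s20.png 230 190 430 340; python3 arc.py 162 173
```

```text
t 24.025 pos [527.5 115.   61.2] rpy [3.1414e+00 2.0000e-04 1.3097e+00] F [ 0.1 -0.6 -0.6] w -0.3
[527.5336318  115.46243681  61.19242361] 75.05822430390069
162.0 [530. 125.] [0.01 0.  ] turn 3.1
163.0 [529. 122.] [ 0.007 -0.   ] turn 2.1
164.0 [528. 119.] [ 0.003 -0.001] turn 1.1
165.0 [526. 115.] [-0.001 -0.001] turn 0.1
166.0 [525. 112.] [-0.004 -0.002] turn -0.9
167.0 [524. 108.] [-0.008 -0.002] turn -1.9
168.0 [522. 105.] [-0.012 -0.002] turn -2.9
169.0 [521. 101.] [-0.016 -0.002] turn -3.9
170.0 [520.  97.] [-0.019 -0.002] turn -4.9
171.0 [519.  94.] [-0.023 -0.002] turn -5.9
172.0 [518.  90.] [-0.027 -0.002] turn -6.9
173.0 [517.  87.] [-0.03  -0.002] turn -7.9
```

View pics/t20.png

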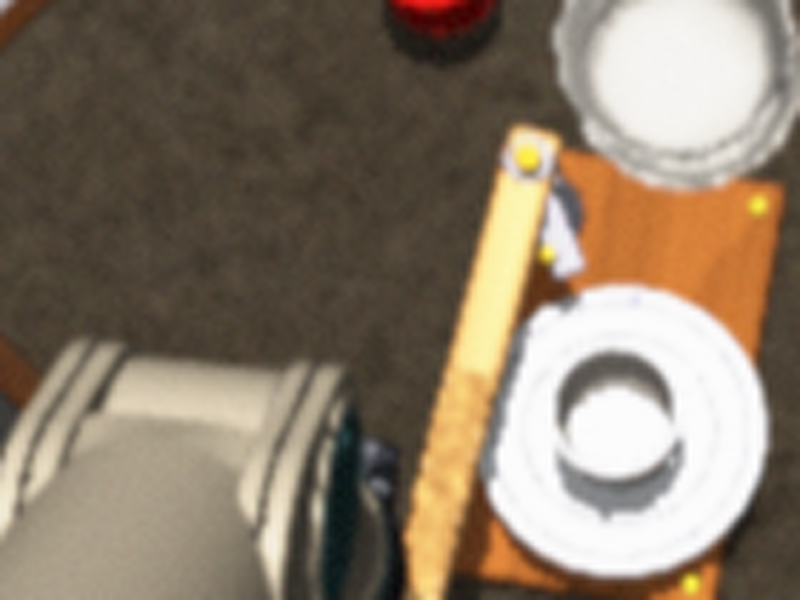

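View pics/s20.png

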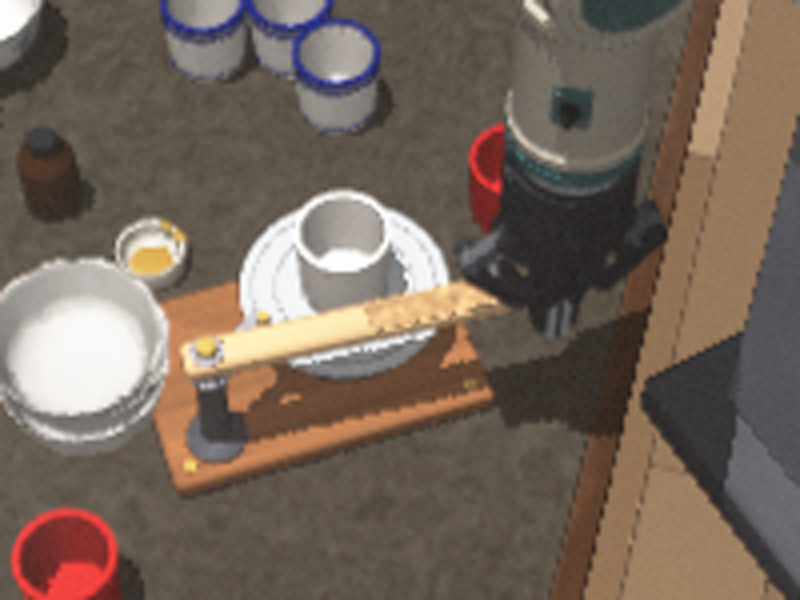

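>>> {"method": "drive_tool", "body": {
  "deltas": "-0.003 -0.001 0 0 0; -0.006 -0.001 0 -1 0; -0.008 -0.002 0 -2 0; -0.008 -0.002 0 -2 0"
}}

```text
clock: 24.62
eef_pos: [523.2, 107.9, 61.2]
tool_rot: [-3.141, 0.0, 1.345]
force: [0.2, 0.5, 0.2]
width: 0.1
```

>>> {"method": "drive_tool", "body": {
  "deltas": "-0.001 0 0 0 0; -0.002 0 0 0 0; -0.003 0 0 -1 0; -0.003 0 0 -1 0"
}}

```text
clock: 25.12
eef_pos: [522.7, 105.1, 61.2]
tool_rot: [-3.141, 0.0, 1.363]
force: [-0.0, -1.8, 0.0]
width: -0.2
```

>>> {"method": "drive_tool", "body": {
  "deltas": "-0.001 0 0 0 0; -0.002 0 0 0 0; -0.002 0 0 0 0"
}}

```text
clock: 25.5
eef_pos: [522.3, 103.1, 61.2]
tool_rot: [3.142, 0.0, 1.362]
force: [0.3, -0.4, 0.2]
width: -0.1
```

```bash
python3 go.py;python3 look.py top t21.png 210 170 330 260; python3 cw.py 118 scene
```

```text
t 25.5 pos [522.3 103.1  61.2] rpy [3.1415e+00 2.0000e-04 1.3623e+00] F [ 0.3 -0.4  0.2] w -0.1
cup 168 [612.1   4.4] 116.74896705967308
wheel 764 ((612.4996337890625, 4.018182277679443), 68.949951171875)
31 [611.8   3.9  67.5]
```

View pics/t21.png

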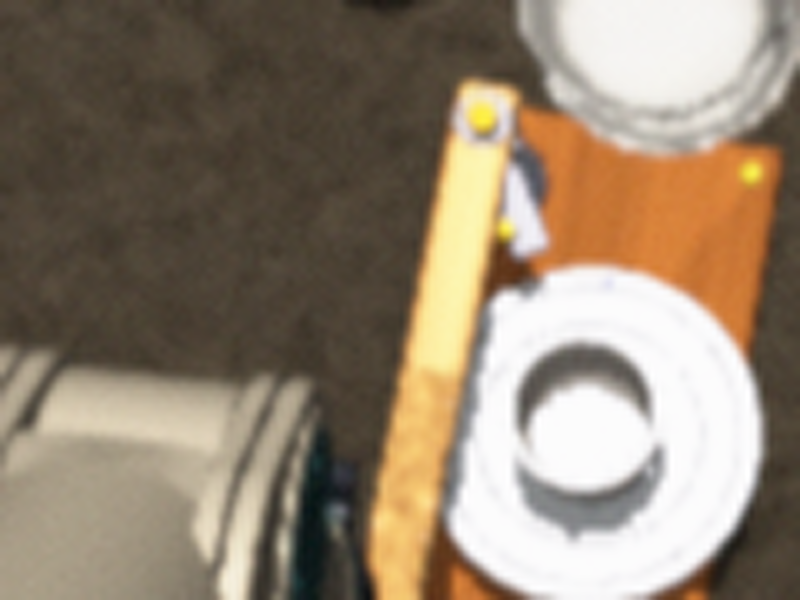

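>>> {"method": "drive_tool", "body": {
  "deltas": "-0.001 0 0 0 0; -0.002 0 0 0 0; -0.002 0 0 0 0"
}}

```text
clock: 25.98
eef_pos: [521.9, 101.2, 61.2]
tool_rot: [3.142, 0.0, 1.362]
force: [-0.0, 0.7, 0.0]
width: -0.1
```

>>> {"method": "drive_tool", "body": {
  "deltas": "-0.001 0 0 0 0; -0.002 0 0 0 0; -0.002 0 0 0 0"
}}

```text
clock: 26.35
eef_pos: [521.7, 100.4, 61.3]
tool_rot: [3.141, -0.001, 1.363]
force: [-0.2, 4.4, -0.6]
width: 0.2
```

>>> {"method": "drive_tool", "body": {
  "deltas": "-0.001 0 0 0 0; -0.0015 0 0 0 0; -0.0015 0 0 0 0"
}}

```text
clock: 26.72
eef_pos: [521.7, 100.4, 61.3]
tool_rot: [3.141, -0.003, 1.364]
force: [0.4, 7.1, -0.8]
width: 0.0
```

>>> {"method": "drive_tool", "body": {
  "deltas": "0.003 0 0 0 0; 0.015 0 0 0 0; 0.035 0 0 0 0; 0.06 0 -0.02 0 0; 0.08 0 -0.06 0 0; 0.11 0 -0.1 0 0; 0.14 0 -0.13 0 0; 0.17 0 -0.13 0 0; 0.17 0 -0.13 0 0; 0.17 0 -0.13 0 0"
}}

```text
clock: 27.98
eef_pos: [555.7, 264.0, 190.7]
tool_rot: [-3.141, 0.002, 1.363]
force: [-0.5, -0.7, 0.8]
width: -0.1
```

```bash
python3 go.py; python3 cw.py 118 scene; python3 cw.py 118 top; python3 cups.py; python3 - <<'E'
from h import *
for n in('top','scene'):
    p=imaging.get_image(n);W=cloud(p);z=W[...,2];c=p['color'].astype(int)
    b=(z>111)&(z<124)&(W[...,0]>470)&(W[...,0]<760)&(W[...,1]>10)&(W[...,1]<120)&(c[...,0]>c[...,2]+25)
    Q=W[b];r=cv2.fitLine(Q[:,:2].astype(np.float32),cv2.DIST_HUBER,0,.01,.01).ravel()
    print(n,len(Q),r,np.degrees(np.arctan2(r[1],r[0])),Q[:,:2].min(0),Q[:,:2].max(0))
    for t,h in(('rest_end',111),('rest_pivot',111)):
        for q in models.landmark_of(p,t)[:1]:print(t,q['score'],ray(p,q['point'],h))
E
python3 look.py scene s22.png 220 160 420 310;python3 look.py top t22.png 210 150 420 300
```

```text
t 27.975 pos [555.7 264.  190.7] rpy [-3.1410e+00  1.6000e-03  1.3629e+00] F [-0.5 -0.7  0.8] w -0.1
cup 157 [612.    4.4] 117.07244348186691
wheel 786 ((611.804931640625, 3.414759397506714), 68.74771118164062)
31 [611.7   3.9  67.3]
cup 135 [608.9   0.4] 120.01745221741112
wheel 1461 ((609.381103515625, 0.4246921241283417), 67.83802795410156)
35 [609.3   0.3  67. ]
scene [0, 127, 100, 110] [[ 617.  -174. ]
 [ 520.2 -172.7]
 [ 523.4 -235. ]
 [ 579.3 -263.3]]
49
gap [34.8 49.7 34.9]
top [0, 141, 138, 144] [[ 617.  -174. ]
 [ 516.8 -176. ]
 [ 520.3 -238.2]
 [ 576.  -266.4]]
50
gap [38.2 54.1 39.1]
top 879 [ 9.8160058e-01 -1.9094582e-01  6.0773395e+02  5.9143715e+01] -11.007986 [491.52663142  24.70925498] [739.21126047  92.61322028]
rest_end 0.56 [496.3398987   81.34451668 111.        ]
rest_pivot 0.84 [728.10006553  29.07569124 111.        ]
scene 855 [ 9.8263490e-01 -1.8554962e-01  6.1566760e+02  6.4174706e+01] -10.693178 [496.08727642  27.58937976] [741.06818825  97.73275391]
rest_end 0.67 [491.90401216  81.1667769  111.        ]
rest_pivot 0.76 [728.14187568  44.78794715 111.        ]
```

View pics/s22.png

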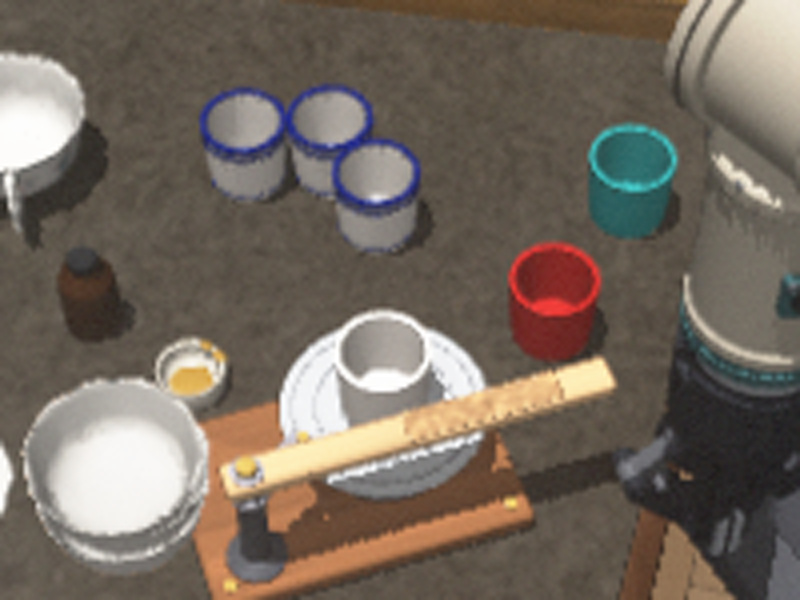

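View pics/t22.png

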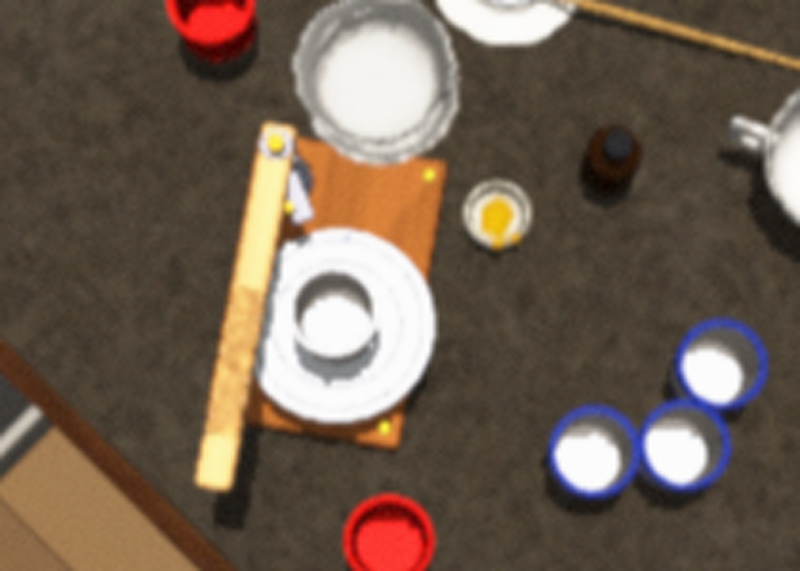

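```bash
python3 - <<'E'
from h import *
for n in('top','scene'):
    d=np.load(n+'0.npz');W=d['W'];c=d['c'].astype(int);z=W[...,2]
    x,y=W[...,0],W[...,1]
    t=(x-725)*np.cos(np.radians(113.3))+(y-38)*np.sin(np.radians(113.3));o=(x-725)*np.sin(np.radians(113.3))-(y-38)*np.cos(np.radians(113.3))
    b=(z>111)&(z<124)&(abs(o)<22)&(t>25)&(t<232)&(c[...,0]>c[...,2]+25)
    Q=W[b];r=cv2.fitLine(Q[:,:2].astype(np.float32),cv2.DIST_HUBER,0,.01,.01).ravel()
    print(n,len(Q),r,np.degrees(np.arctan2(r[1],r[0])))
E
```

```text
top 761 [ 4.2781374e-01 -9.0386695e-01  6.6673560e+02  1.5301985e+02] -64.671104
scene 852 [ 4.3033147e-01 -9.0267092e-01  6.7088666e+02  1.5965363e+02] -64.5114
```

```bash
python3 -c "
from h import *
print(ctrl.finish_job())"
```

```text
the job is handed in; nothing more can be done
None
```

I dragged the plain white cup clear of the other three with the shut fingers inside it. Its rim was about 37–42 mm from the nearest lined cup before I lifted it. I then gripped it across its diameter, stood it upright on the wheel and let go. After that I pushed the hand rest by its free end until it stopped against the pin, and moved the arm away. The job was handed in at about 28 s of the 58 s allowed.

**Last checks:**
- **Cup:** it stands upright, within about 0.5 mm of the wheel's centre in both cameras.
- **Lined cups:** all three are within about 1 mm of where they started.
- **Dish, bottle and look-alikes:** they looked unmoved in the last pictures, but I did not measure them again.
- **Hand rest:** it stalled against the stop as the push rose to 7 N. Its near side measures about 45.4 mm (top) and 48 mm (scene) from the wheel's centre, against the stated 46 mm.

**Checks that disagreed:**
- **Tool point:** the reported TCP lies about 37 mm lower than the finger tips seen in the pictures. I worked from the pictures and the forces instead.
- **Rest angle:** the cameras give a swing of about 0.94 rad, not 0.95. I put this down to camera error, because the rest had clearly stalled against its stop.
- **Cameras:** the two differ by about 3 mm in absolute position, so I compared points only within one camera.

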